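# Load the engraving jig in a leather workshop

## Task

Get the jig ready for engraving. Pick up the wooden push block and with it nudge the brass stamp plate along the deck until it sits against both fences in their square corner, touching the plate with nothing but the block, then stand the block back on its rubber pad. Also lay every embossing roller into the V-blocks, one per pair of Vs with its round barrel bedded down in both, and only once all of them are in, swing the hold-down bar all the way down over them; leave the can, the hammer and the rivet tray where they are.

Things in the scene. Friction and masses are not known exactly. Their poses are not given: they have to be found in the camera images.
- cradle: V-block fixture, fixed, left or right of the midline, turned up to 0.15 rad. Base 230 x 260 x 12 mm; two rows of bare aluminium 90-degree V-blocks, 16 mm thick, middles at own x = -33 and +33 mm (50 mm gap between rows), 3 Vs a row, 72 mm apart along own y; block tops 45 mm above the table. Origin: on the table under the middle station; x along the grooves towards the hinge, z up.
- vee1 (a point): Station 1 of the cradle: where the middle of a seated roller's axis lies, 46 mm above the table, midway between its two Vs, which are 51 mm wide at the mouth; axes as the cradle's. The barrel has about 11 mm of endways play each way before a bearing block meets a V-block.
- vee2 (a point): Station 2 of the cradle: where the middle of a seated roller's axis lies, 46 mm above the table, midway between its two Vs, which are 51 mm wide at the mouth; axes as the cradle's. The barrel has about 11 mm of endways play each way before a bearing block meets a V-block.
- vee3 (a point): Station 3 of the cradle: where the middle of a seated roller's axis lies, 46 mm above the table, midway between its two Vs, which are 51 mm wide at the mouth; axes as the cradle's. The barrel has about 11 mm of endways play each way before a bearing block meets a V-block.
- holddown (a joint): Hinge of the hold-down frame, rad: 0 fully down (bar level, 2 mm above the barrels of seated rollers; comes down only if they are bedded), 1.8 fully up and back; starts at 1.6 to 1.8 and stays by itself. Two arms at cradle y = +-111 mm carry a 230 mm cross bar 100 mm from the hinge. 0.22 kg, light friction 0.06 N m.
- hinge (a point): Middle of the hinge line of the hold-down frame: at cradle x = +100 mm, y = 0, 75 mm above the table; axes as the cradle's, the hinge line along y. Its two steel posts stand at cradle y = +-122 mm, 84 mm high.
- ball (a point): Middle of the black ball handle (30 mm diameter) on a 10 mm stem standing up from the middle of the cross bar, 50 mm from the bar's centre. From the hinge point it lies at x -100, z +47 mm (cradle axes) when the joint is 0, and turns up and over towards +x about the hinge line as the joint grows. Its axes turn with the bar.
- deck: Squaring deck, fixed, on the other side of the midline from the cradle, turned up to 0.15 rad: aluminium plate 190 x 190 mm, top 10 mm above the table, with dark steel fences 15 mm thick and 18 mm high along its +x and +y edges. Origin: on the table under the plate's middle; x and y point to the two fences. A rubber pad adjoins its -x edge.
- corner (a point): The inner corner of the two fences, at the deck's surface; axes as the deck's. The fences' inner faces are its x = 0 and y = 0 planes (the deck is where x and y are negative).
- pad (a point): Middle of the top of the black rubber parking pad (70 mm along the deck's x, 130 mm along its y, top 6 mm above the table); axes as the deck's.
- plate: Flat brass stamp plate with a round raised motif, 70 mm along own x, 90 mm along own y, 10 mm thick, about 0.5 kg, lying on the deck motif up, 15 to 65 mm short of each fence and turned up to 0.25 rad from square. Origin at the middle of its underside.
- plate_corner (a point): The plate's lower corner at own (+35, +45) mm: the one that belongs in the fences' corner. Axes as the plate's.
- pushblock: Wooden push block, 0.25 kg: foot 40 mm along own x, 90 mm along own y, 18 mm high; on it an upright grip 20 mm along x, 60 mm along y, from 18 to 65 mm above the underside, to be grasped across its 20 mm. Origin at the middle of its underside. Starts standing on the rubber pad, its axes within 0.15 rad of the deck's.
- roller1: Embossing roller: round steel barrel 38 mm diameter, 104 mm long, with a square brass bearing block 42 x 42 x 16 mm fixed on each end (136 mm overall), so it lies flat without rolling, axis 21 mm up. About 0.45 kg. Origin mid-barrel on the axis; own x is the axis. All alike; one of three may be absent. They start lying across the midline between the fixtures, 95 mm apart.
- roller2: Embossing roller: round steel barrel 38 mm diameter, 104 mm long, with a square brass bearing block 42 x 42 x 16 mm fixed on each end (136 mm overall), so it lies flat without rolling, axis 21 mm up. About 0.45 kg. Origin mid-barrel on the axis; own x is the axis. All alike; one of three may be absent. They start lying across the midline between the fixtures, 95 mm apart.
- roller3: Embossing roller: round steel barrel 38 mm diameter, 104 mm long, with a square brass bearing block 42 x 42 x 16 mm fixed on each end (136 mm overall), so it lies flat without rolling, axis 21 mm up. About 0.45 kg. Origin mid-barrel on the axis; own x is the axis. All alike; one of three may be absent. They start lying across the midline between the fixtures, 95 mm apart.
- cement_can: Bystander: can 80 mm in diameter, 90 mm high, at the far right.
- hammer: Bystander: hammer lying at the far middle.
- rivet_tray: Bystander: small blue divided tray 160 x 80 x 45 mm at the far left.
Things that resemble listed ones, but are neither listed nor needed, are in the scene too. What is shaped like the roller1 but green or red is not meant.

How it is judged:
On the way, in this order (a step that is already met when the one before it is completed fails the run):
1. every roller is bedded in the V-blocks while the hold-down bar is still up (at least 1.2 rad) (angle between the x axis of each of roller1, roller2, roller3 and the x axis of cradle, either way round below 0.04 rad and ((x of roller1 in the frame of vee1 between -0.014 and 0.014 m and y of roller1 in the frame of vee1 between -0.003 and 0.003 m and z of roller1 in the frame of vee1 between -0.003 and 0.003 m) or (x of roller1 in the frame of vee2 between -0.014 and 0.014 m and y of roller1 in the frame of vee2 between -0.003 and 0.003 m and z of roller1 in the frame of vee2 between -0.003 and 0.003 m) or (x of roller1 in the frame of vee3 between -0.014 and 0.014 m and y of roller1 in the frame of vee3 between -0.003 and 0.003 m and z of roller1 in the frame of vee3 between -0.003 and 0.003 m)) and ((x of roller2 in the frame of vee1 between -0.014 and 0.014 m and y of roller2 in the frame of vee1 between -0.003 and 0.003 m and z of roller2 in the frame of vee1 between -0.003 and 0.003 m) or (x of roller2 in the frame of vee2 between -0.014 and 0.014 m and y of roller2 in the frame of vee2 between -0.003 and 0.003 m and z of roller2 in the frame of vee2 between -0.003 and 0.003 m) or (x of roller2 in the frame of vee3 between -0.014 and 0.014 m and y of roller2 in the frame of vee3 between -0.003 and 0.003 m and z of roller2 in the frame of vee3 between -0.003 and 0.003 m)) and ((x of roller3 in the frame of vee1 between -0.014 and 0.014 m and y of roller3 in the frame of vee1 between -0.003 and 0.003 m and z of roller3 in the frame of vee1 between -0.003 and 0.003 m) or (x of roller3 in the frame of vee2 between -0.014 and 0.014 m and y of roller3 in the frame of vee2 between -0.003 and 0.003 m and z of roller3 in the frame of vee2 between -0.003 and 0.003 m) or (x of roller3 in the frame of vee3 between -0.014 and 0.014 m and y of roller3 in the frame of vee3 between -0.003 and 0.003 m and z of roller3 in the frame of vee3 between -0.003 and 0.003 m)) and value of joint holddown above 1.2 rad), for 0.2 s.
2. the hold-down bar is swung fully down (below 0.06 rad) with the rollers bedded (angle between the x axis of each of roller1, roller2, roller3 and the x axis of cradle, either way round below 0.04 rad and ((x of roller1 in the frame of vee1 between -0.014 and 0.014 m and y of roller1 in the frame of vee1 between -0.003 and 0.003 m and z of roller1 in the frame of vee1 between -0.003 and 0.003 m) or (x of roller1 in the frame of vee2 between -0.014 and 0.014 m and y of roller1 in the frame of vee2 between -0.003 and 0.003 m and z of roller1 in the frame of vee2 between -0.003 and 0.003 m) or (x of roller1 in the frame of vee3 between -0.014 and 0.014 m and y of roller1 in the frame of vee3 between -0.003 and 0.003 m and z of roller1 in the frame of vee3 between -0.003 and 0.003 m)) and ((x of roller2 in the frame of vee1 between -0.014 and 0.014 m and y of roller2 in the frame of vee1 between -0.003 and 0.003 m and z of roller2 in the frame of vee1 between -0.003 and 0.003 m) or (x of roller2 in the frame of vee2 between -0.014 and 0.014 m and y of roller2 in the frame of vee2 between -0.003 and 0.003 m and z of roller2 in the frame of vee2 between -0.003 and 0.003 m) or (x of roller2 in the frame of vee3 between -0.014 and 0.014 m and y of roller2 in the frame of vee3 between -0.003 and 0.003 m and z of roller2 in the frame of vee3 between -0.003 and 0.003 m)) and ((x of roller3 in the frame of vee1 between -0.014 and 0.014 m and y of roller3 in the frame of vee1 between -0.003 and 0.003 m and z of roller3 in the frame of vee1 between -0.003 and 0.003 m) or (x of roller3 in the frame of vee2 between -0.014 and 0.014 m and y of roller3 in the frame of vee2 between -0.003 and 0.003 m and z of roller3 in the frame of vee2 between -0.003 and 0.003 m) or (x of roller3 in the frame of vee3 between -0.014 and 0.014 m and y of roller3 in the frame of vee3 between -0.003 and 0.003 m and z of roller3 in the frame of vee3 between -0.003 and 0.003 m)) and value of joint holddown below 0.06 rad), for 0.2 s.
At the end, for the whole second after the job is handed in: Rollers in Vs: axis within 3 mm (sideways, height), 14 mm endways, 0.04 rad; bar below 0.06 rad; plate flat on deck, corner within 2.5 mm of both fences, 0.035 rad of square; push block upright on pad, within 25 mm (deck x) and 35 mm (deck y) of its middle; all at rest (all of step 2 and x of plate_corner in the frame of corner between -0.0025 and 0.0025 m and y of plate_corner in the frame of corner between -0.0025 and 0.0025 m and z of plate_corner in the frame of corner between -0.003 and 0.003 m and angle between the x axis of plate and the x axis of deck, either way round below 0.035 rad and angle between plate's own z axis and vertical below 0.04 rad and x of pushblock in the frame of pad between -0.025 and 0.025 m and y of pushblock in the frame of pad between -0.035 and 0.035 m and z of pushblock in the frame of pad between -0.003 and 0.004 m and angle between pushblock's own z axis and vertical below 0.06 rad and linear speed of each of roller1, roller2, roller3, plate, pushblock below 0.02 m/s); the robot touches nothing.
It fails at once if the robot itself touches the stamp plate (contact force between any of the fingers, the arm and plate above 0.5 N).
It fails at once if the can is moved more than 3 cm (distance of cement_can from where it was at the start of the episode above 0.03 m).
It fails at once if the hammer is moved more than 3 cm (distance of hammer from where it was at the start of the episode above 0.03 m).
It fails at once if the rivet tray is moved more than 3 cm (distance of rivet_tray from where it was at the start of the episode above 0.03 m).
Of roller1, roller2, roller3 only 2 to 3 are there at a start; the rules pass over those that are not, and their reading is None.
At some moment in a run one of plate, pushblock may be knocked a few centimetres aside while the robot is not near it.
Once in a run the grip may slacken for a moment while it holds something.
It also fails if it takes over 210 s, if anything falls off the work surface, if the arm or the gripper's body presses on something with over 40 N, if the wrist force passes 120 N, or if a joint passes its speed limit or range.

## Robot

A 6-joint arm with a two-finger parallel gripper is mounted at the origin on the work surface. World frame = base frame: x ahead of the robot, y to its left, z up, the work surface at z = 0. Lengths are in m, angles in rad, forces in N, time in s.
With the tool pointing down it reaches from about 0.375 to 0.975 m from the base axis. Payload 3.8 kg.
Tool frame: the origin (TCP) lies midway between the tips of the shut fingers; the grasp point (between the pads) lies 19 mm behind it; z points along the fingers, y is the line along which they close (so a half turn about z gives the same grasp; the last joint's range is limited). The gripper opens to 85 mm and grips with 20 to 120 N. Pads are 22 mm wide; open, the fingers measure 114 mm over their backs; the gripper's body (76 mm by 85 mm) begins 54 mm behind the grasp point. The pads swing forward as they close: fully open they stand 13 mm farther back than shut.
Start: joints at [-1.299, 0.264, 1.604, -0, 1.274, -0.037], TCP at [0.205, -0.643, 0.231] pointing down, gripper open.
Joint ranges: [-2.63, 2.63], [-0.94, 2.18], [0.31, 2.57], [-1.31, 4.45], [0, 2.66], [-2.55, 2.55]. Speed limits (rad/s): [2.57, 2.57, 3.14, 3.14, 3.14, 3.14].

## Interface

Orientations are given as a rotation vector (axis times angle).
In Python, from workcell import bot, imaging gives the robot as it stands.
- The arm moves only by the tool step_arm, never from a script. Its argument "series" is a list of rows, each an object of numbers: "grip": the closure, from -1 (fully open) to 1 (shut); "x", "y", "z": the shift along the tool's x, y, z normalised to -1 to 1, where 1 is 500 mm; "ax", "ay", "az": the turn, a rotation vector about the tool's x, y, z normalised to -1 to 1, where 1 is 30 degrees. A call has 1 to 12 rows; each row is the pose to reach, as a shift and turn from the pose commanded when the call began, along the tool's axes at that moment; what a row does not reach only later rows make up. A row lasts 1/10 s, in which the tool goes at most 50 mm and 8.59 degrees, less where a joint would pass 70% of its speed; a pose out of reach is approached as far as the arm can. A call with a number of a shift or a turn outside -1 to 1 is refused whole. A call with a gripper value outside its range is refused whole. The fingers move at their own pace and stop on an object; "force" is the grip in N (left out, the last holds). Time passes only in rows, so rows that repeat a pose let the fingers close. It gives the time, the measured TCP pose, the force, the opening and the grip force at its end, in the units of the state.
- bot.read_state(): the state, without advancing time (a new reading comes with each control period).
- imaging.read_camera(name): name is "scene" or "top"; returns a dict with "img" (400x640x3 uint8, red, green, blue), "fx", "fy", "cx", "cy" (pixels), "k1" (the pictures are not rectified: a ray, as slopes to the right and down, at radius r is drawn at 1 + k1 r^2 times it, then the intrinsics apply), "R" (3x3) and "t" (3): a world point X has camera coordinates R X + t. Camera axes: x right, y down, z forward; pixel columns grow to the right and rows downward; lengths in m; the calibration is good to about 2 mm. A picture is of the moment at which its call begins. There is no depth.
- bot.finish_job(): hands the job in; it is judged then, once.
The state is a dict: "time": time; "q": joint angles; "joint_vel": joint speeds; "joint_torque": joint torques, N m; "tool_pos": TCP position; "tcp_rot": TCP orientation; "wrist_force": force on the tool from outside, world axes, zero at the start; "torque": the same for the moment, N m; "width": opening from 0.0 (shut) to 1.0 (fully open); "grip_force": force on a finger pad.
Only numpy, scipy, OpenCV 4.12 (cv2) and the standard library are available. Lean on these libraries where they do the work, as an engineer would, in place of code of your own. Each camera call takes 0.05 s, during which the arm holds its last target. There are 200 camera calls.

## Working session

There is one attempt and no reset: what is moved stays moved. The work goes in short steps, Python scripts to look and compute and a tool call to move; the robot and the scene stay as the last step left them, time stands still between calls to the robot, and variables do not carry over. Pictures are saved under pics/ and viewed, at most 14 in all, crops included, and the job is handed in when it is done.

Besides the shell and the picture viewer there is one more tool, called after "Request:" as name(argument=value, ...) on one line, values as JSON. step_arm: Moves the arm, as the interface text tells. Scaled input: -1 to 1 covers 500 mm each way for a shift and 30 degrees each way for a turn. Its arguments: {"type":"object","properties":{"series":{"type":"array","items":{"type":"object","properties":{"grip":{"type":"number"},"x":{"type":"number","minimum":-1,"maximum":1},"y":{"type":"number","minimum":-1,"maximum":1},"z":{"type":"number","minimum":-1,"maximum":1},"ax":{"type":"number","minimum":-1,"maximum":1},"ay":{"type":"number","minimum":-1,"maximum":1},"az":{"type":"number","minimum":-1,"maximum":1}}}},"force":{"type":"number"}},"required":["series"]}

```bash
mkdir -p pics; ls; python3 - <<'E'
from workcell import bot, imaging
import cv2
print(bot.read_state())
for n in ("scene","top"):
    c=imaging.read_camera(n)
    cv2.imwrite(f"pics/{n}0.png",c["img"][:,:,::-1])
    print(n,{k:c[k] for k in c if k!="img"})
E
```

```text
pics
{'time': 0.0, 'q': array([-1.29890584e+00,  2.64763929e-01,  1.60541441e+00,  2.85890596e-06,
        1.27371534e+00, -3.68747409e-02]), 'joint_vel': array([ 0.00238853,  0.00247623, -0.00060128,  0.00026452, -0.00031398,
        0.00039756]), 'joint_torque': array([ 6.40634371e-04, -5.15105760e+01, -3.67317688e+01, -2.12024923e-05,
        1.27482330e-02, -2.43419390e-05]), 'tool_pos': array([ 0.20493256, -0.64234406,  0.22993297]), 'tcp_rot': array([-3.10197049e+00, -4.82730224e-01,  4.19180938e-04]), 'wrist_force': array([ 0.05671585, -0.27831176,  0.10302225]), 'torque': array([-0.00214206, -0.01565789, -0.00069319]), 'grip_force': 0.0, 'width': 1.0010500957408375}
scene {'fx': 453.25865028932674, 'fy': 453.25865028932674, 'cx': 323.7131091107118, 'cy': 200.44105714601355, 'k1': -0.007432306506517843, 'R': array([[-0.73518804,  0.67768335, -0.01561499],
       [ 0.52434401,  0.55393609, -0.6466979 ],
       [-0.42960669, -0.48363219, -0.76258639]]), 't': array([ 0.41188428, -0.23335791,  1.4906201 ])}
top {'fx': 425.6159571201135, 'fy': 425.6159571201135, 'cx': 315.6412217306025, 'cy': 196.54010773623042, 'k1': 0.002450965296470992, 'R': array([[-0.00841684, -0.9998438 ,  0.01554116],
       [-0.99748925,  0.00730212, -0.07044055],
       [ 0.07031606, -0.01609502, -0.99739491]]), 't': array([-0.00761216,  0.56815677,  1.23129566])}
```

View pics/top0.png

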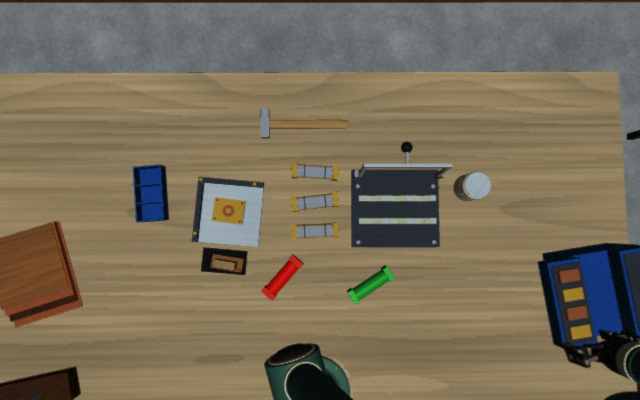

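View pics/scene0.png

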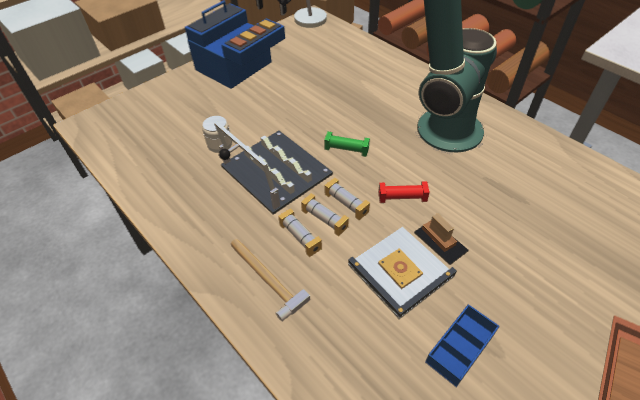

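The top view shows +x up and +y left:
- The deck is at (230,212), with the pad and block below it at (224,261). The cradle is at (395,208), with the ball at (407,147).
- Roller-shaped candidates are at (315,171), (315,202) and (315,230), in steel with brass ends, plus a red one at (283,278) and a green one at (371,285).
- The three steel and brass ones fit the description. Red and green are excluded.

I'll confirm this in an enlarged crop.

```bash
cat > h.py <<'E'
import numpy as np, cv2
from scipy.spatial.transform import Rotation as Ro
def K(c): return np.array([[c["fx"],0,c["cx"]],[0,c["fy"],c["cy"]],[0,0,1]])
def cast(c,uv,z):
    uv=np.asarray(uv,float).reshape(-1,1,2)
    p=cv2.undistortPoints(uv,K(c),np.array([c["k1"],0,0,0.]))[:,0]
    R,t=np.asarray(c["R"]),np.asarray(c["t"])
    d=np.c_[p,np.ones(len(p))]@R; o=-R.T@t
    return o+d*((z-o[2])/d[:,2])[:,None]
def proj(c,X):
    r=cv2.Rodrigues(np.asarray(c["R"]))[0]
    return cv2.projectPoints(np.asarray(X,float).reshape(-1,1,3),r,np.asarray(c["t"],float),K(c),np.array([c["k1"],0,0,0.]))[0][:,0]
def blobs(m,amin):
    n,l,s,_=cv2.connectedComponentsWithStats(m.astype(np.uint8),connectivity=8)
    return [(s[i],l==i) for i in range(1,n) if s[i][4]>=amin]
def rect(c,mask,z):
    """min-area rectangle of a mask on plane z: centre, sizes mm, angle(deg) of first side"""
    cs=max(cv2.findContours(mask.astype(np.uint8),cv2.RETR_EXTERNAL,cv2.CHAIN_APPROX_NONE)[0],key=cv2.contourArea)
    P=cast(c,cs[:,0],z)[:,:2]*1000
    return cv2.minAreaRect(P.astype(np.float32))
E
python3 - <<'E'
import cv2
i=cv2.imread("pics/top0.png")[95:305,185:495]
cv2.imwrite("pics/crop0.png",cv2.resize(i,None,fx=2.5,fy=2.5,interpolation=cv2.INTER_CUBIC))
h=cv2.cvtColor(cv2.imread("pics/top0.png"),cv2.COLOR_BGR2HSV)
for n,(x,y) in dict(deck=(210,200),plate=(220,220),brass=(296,172),steel=(315,172),fence=(198,210),base=(395,208),vee=(370,198),wood=(224,265),pad=(207,255),table=(320,190),ball=(407,147),bar=(400,167)).items(): print(n,h[y,x])
E
```

```text
deck [101  35 177]
plate [ 22 184 158]
brass [ 21 146 145]
steel [107  48 148]
fence [102  54  47]
base [108  61  54]
vee [ 53  31 166]
wood [ 18 112 128]
pad [ 72 142   9]
table [ 19  84 136]
ball [21 58 31]
bar [15 35 87]
```

View pics/crop0.png

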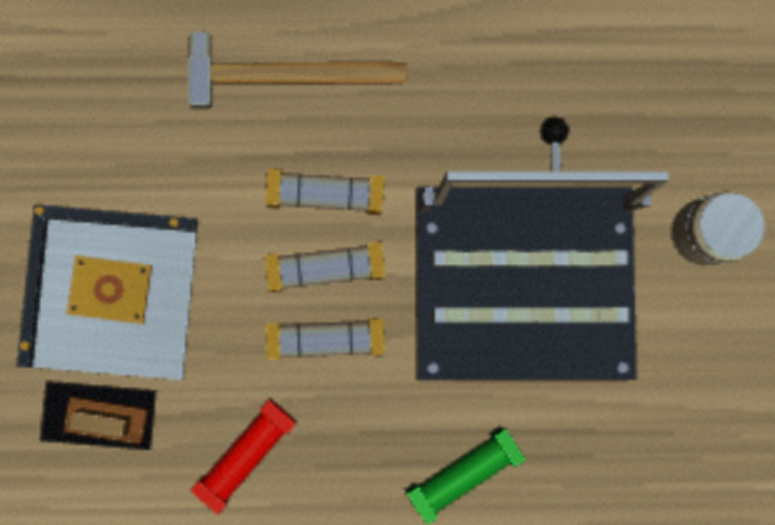

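The crop confirms it: the three steel rollers with brass end blocks are the real ones, and the red and green ones are decoys. The fences run along the deck's far (+x) and left (+y) edges. Next I measure poses.

```bash
cat > meas.py <<'E'
from h import *
def ang(a,b): return float(np.degrees(np.arctan2(b[1]-a[1],b[0]-a[0])))
def measure(c):
    hsv=cv2.cvtColor(c["img"],cv2.COLOR_RGB2HSV).astype(int); H,S,V=hsv[...,0],hsv[...,1],hsv[...,2]
    out={}
    box=lambda x0,x1,y0,y1:(np.indices(H.shape)[1]>=x0)&(np.indices(H.shape)[1]<x1)&(np.indices(H.shape)[0]>=y0)&(np.indices(H.shape)[0]<y1)
    brass=(H>17)&(H<28)&(S>115)&(V>110)
    # brass plate
    for nm,m,z,am in (("plate",brass&box(195,265,180,250),.020,300),
                   ("deckwhite",(S<60)&(V>110)&box(190,270,175,252),.010,1000),
                   ("pad",(V<45)&box(196,252,244,280),.006,200),
                   ("base",(S>30)&(V<75)&(H>95)&box(345,445,160,252),.012,2000),
                   ("vee",(V>125)&(S<70)&(H>20)&box(350,445,190,230),.045,150),
                   ("steel",(H>90)&(S<80)&(V>90)&box(288,345,155,245),.035,150),
                   ("brassb",brass&box(288,345,155,245),.042,25)):
        if nm=="deckwhite": m=cv2.morphologyEx(m.astype(np.uint8),cv2.MORPH_CLOSE,np.ones((3,3)))
        for s,b in blobs(m,am):
            r=rect(c,b,z); cen=cast(c,np.argwhere(b)[:,::-1].mean(0),z)[0]*1000
            out.setdefault(nm,[]).append((np.round(cen[:2],1),np.round(r[0],1),np.round(r[1],1),round(r[2],2)))
    return out
E
python3 - <<'E'
from meas import *
import pickle
from workcell import imaging
c=imaging.read_camera("top"); pickle.dump(c,open("c0.pkl","wb"))
for k,v in measure(c).items():
    for o in v: print(k,*o)
hsv=cv2.cvtColor(c["img"],cv2.COLOR_RGB2HSV)
print(hsv[255:270:2,212:242:3].tolist())
E
```

```text
plate [529.1 243.8] [529.2 243.9] [88.4 67.7] 82.42
deckwhite [513.4 236.3] [517.3 238. ] [176.9 176.1] 84.6
pad [387.2 265.2] [382.2 258.3] [126.6  67.1] 84.44
base [ 531.5 -246.2] [ 533.8 -246.7] [254.8 225.6] 89.48
vee [ 560.5 -247.6] [ 561.8 -246.9] [220.4  14.5] 89.57
vee [ 495.4 -245.2] [ 495.5 -245.5] [219.6  14.4] 89.53
steel [640.1  -9.4] [640.2  -8.9] [102.3  20.9] 85.8
steel [551.3  -8.9] [551.   -8.8] [ 21.2 102.3] 5.93
steel [467.   -8.2] [466.8  -7.8] [ 20.6 101.7] 2.11
brassb [646.4  51.2] [645.6  50.4] [17.4 43.8] 89.65
brassb [638.2 -69.4] [636.7 -69.3] [16.6 43.9] 84.62
brassb [560.5 -68.2] [560.1 -68.1] [44.1 16.1] 5.06
brassb [546.5  51.4] [546.6  51.7] [44.2 16.7] 4.88
brassb [472.3 -68.2] [471.2 -68. ] [14.4 43. ] 89.35
brassb [467.9  52.7] [467.9  52.7] [14.4 40.1] 89.7
[[[11, 176, 42], [13, 172, 107], [14, 171, 103], [11, 174, 79], [12, 200, 37], [10, 106, 29], [130, 96, 16], [160, 48, 16], [120, 17, 15], [75, 32, 16]], [[13, 157, 81], [13, 169, 116], [13, 172, 110], [12, 172, 114], [14, 175, 111], [14, 176, 107], [11, 163, 105], [14, 177, 85], [14, 168, 41], 
[... 265 characters left out ...]
], [15, 147, 52], [16, 170, 57], [12, 165, 68], [14, 177, 114]], [[14, 148, 105], [18, 120, 125], [18, 114, 127], [19, 116, 127], [17, 113, 131], [18, 115, 129], [18, 114, 128], [19, 122, 119], [17, 164, 53], [14, 174, 116]], [[15, 162, 104], [19, 115, 126], [18, 115, 126], [19, 117, 126], [19, 112, 127], [19, 114, 128], [18, 117, 129], [19, 121, 126], [15, 164, 56], [13, 169, 113]], [[13, 165, 96], [14, 152, 104], [17, 134, 120], [18, 121, 129], [17, 118, 134], [18, 118, 132], [18, 115, 131], [18, 107, 124], [15, 178, 66], [14, 180, 112]], [[96, 80, 16], [0, 45, 17], [17, 100, 41], [14, 165, 51], [15, 131, 111], [14, 150, 107], [17, 140, 118], [17, 123, 116], [13, 174, 97], [13, 166, 106]]]
```

Poses, all consistent with the given sizes:
- The cradle is at about (529,-246) mm, turned -0.5°.
- The rollers are at (641,-9.5), (553,-8) and (469.5,-7.6), with axes at 85.8°, 96.4° and 91.6°.

Now a planner that converts waypoints to row numbers.

```bash
cat > plan.py <<'E'
# usage: plan.py [-f x,y,z,psi] wp wp / wp ...   (mm, deg; "/" begins a new call)
import sys; from h import *
from workcell import bot
def Rt(psi): a=np.radians(psi); return np.array([[np.cos(a),np.sin(a),0],[np.sin(a),-np.cos(a),0],[0,0,-1]])
s=bot.read_state(); p=s["tool_pos"]*1000; R=Ro.from_rotvec(s["tcp_rot"]).as_matrix()
print("now",np.round(p,1),"psi",round(float(np.degrees(np.arctan2(R[1,0],R[0,0]))),2),"tilt",np.round(R[:2,2],4),"t",round(s["time"],1),"w",round(s["width"]*85,1),"gf",round(s["grip_force"],1),"F",np.round(s["wrist_force"],1))
a=sys.argv[1:]; lp,lR=p,R
for w in a:
    if w=="/": p,R=lp,lR; print("/"); continue
    v=[float(x) for x in w.split(",")]; P=np.array(v[:3]); T=Rt(v[3])
    d=R.T@(P-p)/500; r=np.degrees(Ro.from_matrix(R.T@T).as_rotvec())/30
    n=max(np.linalg.norm(P-lp)/50,np.degrees(Ro.from_matrix(lR.T@T).magnitude())/8.59)
    print(w,"xyz",np.round(d,4),"a",np.round(r,4),"rows",round(float(n),1)); lp,lR=P,T
E
python3 plan.py 350,-430,240,45 / 500,-210,240,68 / 641,-9.5,150,85.75 641,-9.5,3,85.75
```

```text
now [ 205.  -642.5  230.2] psi 17.69 tilt [-0.0005  0.0017] t 0.1 w 84.9 gf 0.0 F [ 0.6  0.2 -0.6]
350,-430,240,45 xyz [ 0.4055 -0.3168 -0.019 ] a [-3.300e-03 -9.000e-04 -9.102e-01] rows 5.1
/
500,-210,240,68 xyz [ 0.5233 -0.099   0.    ] a [ 0.      0.     -0.7667] rows 5.3
/
641,-9.5,150,85.75 xyz [0.4774 0.1112 0.18  ] a [ 0.      0.     -0.5917] rows 5.2
641,-9.5,3,85.75 xyz [0.4774 0.1112 0.474 ] a [ 0.      0.     -0.5917] rows 2.9
```

Request:
step_arm(series=[{"x": 0.4055,"y": -0.3168,"z": -0.019,"az": -0.91,"grip": -0.4},{"x": 0.4055,"y": -0.3168,"z": -0.019,"az": -0.91,"grip": -0.4},{"x": 0.4055,"y": -0.3168,"z": -0.019,"az": -0.91,"grip": -0.4},{"x": 0.4055,"y": -0.3168,"z": -0.019,"az": -0.91,"grip": -0.4},{"x": 0.4055,"y": -0.3168,"z": -0.019,"az": -0.91,"grip": -0.4},{"x": 0.4055,"y": -0.3168,"z": -0.019,"az": -0.91,"grip": -0.4},{"x": 0.4055,"y": -0.3168,"z": -0.019,"az": -0.91,"grip": -0.4}], force=60)

```text
validation failed for argument at $.se...
```

Request:
step_arm(series=[{"x": 0.523,"y": -0.099,"z": 0,"az": -0.767,"grip": -0.4},{"x": 0.523,"y": -0.099,"z": 0,"az": -0.767,"grip": -0.4},{"x": 0.523,"y": -0.099,"z": 0,"az": -0.767,"grip": -0.4},{"x": 0.523,"y": -0.099,"z": 0,"az": -0.767,"grip": -0.4},{"x": 0.523,"y": -0.099,"z": 0,"az": -0.767,"grip": -0.4},{"x": 0.523,"y": -0.099,"z": 0,"az": -0.767,"grip": -0.4},{"x": 0.523,"y": -0.099,"z": 0,"az": -0.767,"grip": -0.4}])

```text
validation failed for argument at $.se...
```

Request:
step_arm(series=[{"x": 0.477,"y": 0.111,"z": 0.28,"az": -0.592,"grip": -0.4},{"x": 0.477,"y": 0.111,"z": 0.28,"az": -0.592,"grip": -0.4},{"x": 0.477,"y": 0.111,"z": 0.28,"az": -0.592,"grip": -0.4},{"x": 0.477,"y": 0.111,"z": 0.28,"az": -0.592,"grip": -0.4},{"x": 0.477,"y": 0.111,"z": 0.28,"az": -0.592,"grip": -0.4},{"x": 0.477,"y": 0.111,"z": 0.28,"az": -0.592,"grip": -0.4},{"x": 0.477,"y": 0.111,"z": 0.28,"az": -0.592,"grip": -0.4},{"x": 0.477,"y": 0.111,"z": 0.28,"az": -0.592,"grip": -0.4}])

```text
validation failed for argument at $.se...
```

```bash
python3 plan.py 641,-9.5,3,85.75
```

```text
now [ 205.  -642.5  230.2] psi 17.69 tilt [-0.0005  0.0017] t 0.1 w 84.9 gf 0.0 F [ 0.6  0.2 -0.6]
641,-9.5,3,85.75 xyz [ 1.2156 -0.9403  0.4562] a [-2.9000e-03 -2.1000e-03 -2.2686e+00] rows 16.0
```

Request:
step_arm(series=[{"x": 0.4055,"y": -0.3168,"z": -0.019,"ax": 0,"ay": 0,"az": -0.91,"grip": -0.4},{"x": 0.4055,"y": -0.3168,"z": -0.019,"ax": 0,"ay": 0,"az": -0.91,"grip": -0.4}], force=60)

```text
time: 0.35
tool_pos: [0.2611, -0.56, 0.2339]
tcp_rot: [-2.994, -0.946, -0.0]
wrist_force: [1.1, -0.7, -0.5]
width: 0.708
grip_force: 0.0
```

All keys are required in every row. I re-plan from the current pose.

```bash
python3 plan.py 350,-430,240,58 / 500,-210,240,75 641,-9.5,150,85.75 641,-9.5,100,85.75
```

```text
now [ 261.1 -560.   233.9] psi 35.06 tilt [-0.0003  0.0014] t 0.3 w 60.2 gf 0.0 F [ 1.1 -0.7 -0.5]
350,-430,240,58 xyz [ 0.2949 -0.1108 -0.0119] a [-0.0023 -0.0016 -0.7647] rows 3.2
/
500,-210,240,75 xyz [0.5321 0.0212 0.    ] a [ 0.      0.     -0.5667] rows 5.3
641,-9.5,150,85.75 xyz [1.0216 0.0479 0.18  ] a [ 0.     0.    -0.925] rows 5.2
641,-9.5,100,85.75 xyz [1.0216 0.0479 0.28  ] a [ 0.     0.    -0.925] rows 1.0
```

Request:
step_arm(series=[{"x": 0.295,"y": -0.111,"z": -0.012,"ax": 0,"ay": 0,"az": -0.765,"grip": -0.4},{"x": 0.295,"y": -0.111,"z": -0.012,"ax": 0,"ay": 0,"az": -0.765,"grip": -0.4},{"x": 0.295,"y": -0.111,"z": -0.012,"ax": 0,"ay": 0,"az": -0.765,"grip": -0.4},{"x": 0.295,"y": -0.111,"z": -0.012,"ax": 0,"ay": 0,"az": -0.765,"grip": -0.4},{"x": 0.295,"y": -0.111,"z": -0.012,"ax": 0,"ay": 0,"az": -0.765,"grip": -0.4}])

```text
time: 0.85
tool_pos: [0.3516, -0.4293, 0.241]
tcp_rot: [2.748, 1.522, -0.0]
wrist_force: [-0.8, -0.2, -0.4]
width: 0.698
grip_force: 0.0
```

Request:
step_arm(series=[{"x": 1,"y": 0.047,"z": 0,"ax": 0,"ay": 0,"az": -0.925,"grip": -0.4},{"x": 1,"y": 0.047,"z": 0,"ax": 0,"ay": 0,"az": -0.925,"grip": -0.4},{"x": 1,"y": 0.047,"z": 0,"ax": 0,"ay": 0,"az": -0.925,"grip": -0.4},{"x": 1,"y": 0.047,"z": 0,"ax": 0,"ay": 0,"az": -0.925,"grip": -0.4},{"x": 1,"y": 0.047,"z": 0,"ax": 0,"ay": 0,"az": -0.925,"grip": -0.4},{"x": 1,"y": 0.047,"z": 0,"ax": 0,"ay": 0,"az": -0.925,"grip": -0.4},{"x": 1,"y": 0.047,"z": 0,"ax": 0,"ay": 0,"az": -0.925,"grip": -0.4},{"x": 1,"y": 0.047,"z": 0.28,"ax": 0,"ay": 0,"az": -0.925,"grip": -0.4},{"x": 1,"y": 0.047,"z": 0.28,"ax": 0,"ay": 0,"az": -0.925,"grip": -0.4},{"x": 1,"y": 0.047,"z": 0.28,"ax": 0,"ay": 0,"az": -0.925,"grip": -0.4},{"x": 1,"y": 0.047,"z": 0.28,"ax": 0,"ay": 0,"az": -0.925,"grip": -0.4},{"x": 1,"y": 0.047,"z": 0.28,"ax": 0,"ay": 0,"az": -0.925,"grip": -0.4}])

```text
time: 2.05
tool_pos: [0.635, -0.0184, 0.0945]
tcp_rot: [-2.3, -2.13, 0.009]
wrist_force: [-1.2, -0.6, -0.6]
width: 0.698
grip_force: 0.0
```

```bash
python3 plan.py 641.2,-9.5,100,85.75 641.2,-9.5,3,85.75; python3 - <<'E'
from h import *
import pickle
# triangulate roller brass blocks in the scene view against the top view
from workcell import imaging
c=imaging.read_camera("scene"); hsv=cv2.cvtColor(c["img"],cv2.COLOR_RGB2HSV).astype(int)
E
```

```text
now [635.  -18.4  94.5] psi 85.62 tilt [-0.0088  0.0011] t 2.0 w 59.3 gf 0.0 F [-1.2 -0.6 -0.6]
641.2,-9.5,100,85.75 xyz [ 0.0187  0.0109 -0.0111] a [-0.0168 -0.0008 -0.0043] rows 0.2
641.2,-9.5,3,85.75 xyz [0.0186 0.0126 0.1829] a [-0.0168 -0.0008 -0.0043] rows 1.9
```

Request:
step_arm(series=[{"x": 0,"y": 0,"z": 0,"ax": 0,"ay": 0,"az": 0,"grip": -0.4},{"x": 0,"y": 0,"z": 0,"ax": 0,"ay": 0,"az": 0,"grip": -0.4},{"x": 0,"y": 0,"z": 0,"ax": 0,"ay": 0,"az": 0,"grip": -0.4}])

```text
time: 2.4
tool_pos: [0.6378, -0.0216, 0.1032]
tcp_rot: [2.306, 2.13, 0.003]
wrist_force: [-0.3, -0.7, 0.7]
width: 0.702
grip_force: 0.0
```

```bash
python3 plan.py 641.2,-9.5,70,85.75 641.2,-9.5,3,85.75
```

```text
now [637.8 -21.6 103.2] psi 85.47 tilt [ 0.0033 -0.0006] t 2.4 w 59.7 gf 0.0 F [-0.3 -0.7  0.7]
641.2,-9.5,70,85.75 xyz [0.0247 0.0047 0.0663] a [ 0.0064  0.0006 -0.0094] rows 0.7
641.2,-9.5,3,85.75 xyz [0.0248 0.0043 0.2003] a [ 0.0064  0.0006 -0.0094] rows 1.3
```

Request:
step_arm(series=[{"x": 0.025,"y": 0.0045,"z": 0.07,"ax": 0,"ay": 0,"az": -0.009,"grip": -0.4},{"x": 0.025,"y": 0.0045,"z": 0.07,"ax": 0,"ay": 0,"az": -0.009,"grip": -0.4},{"x": 0.025,"y": 0.0045,"z": 0.13,"ax": 0,"ay": 0,"az": -0.009,"grip": -0.4},{"x": 0.025,"y": 0.0045,"z": 0.17,"ax": 0,"ay": 0,"az": -0.009,"grip": -0.4},{"x": 0.025,"y": 0.0045,"z": 0.196,"ax": 0,"ay": 0,"az": -0.009,"grip": -0.4},{"x": 0.025,"y": 0.0045,"z": 0.196,"ax": 0,"ay": 0,"az": -0.009,"grip": -0.4},{"x": 0.025,"y": 0.0045,"z": 0.196,"ax": 0,"ay": 0,"az": -0.009,"grip": 0.4},{"x": 0.025,"y": 0.0045,"z": 0.196,"ax": 0,"ay": 0,"az": -0.009,"grip": 0.4},{"x": 0.025,"y": 0.0045,"z": 0.196,"ax": 0,"ay": 0,"az": -0.009,"grip": 0.4},{"x": 0.025,"y": 0.0045,"z": 0.196,"ax": 0,"ay": 0,"az": -0.009,"grip": 0.4}], force=80)

```text
time: 3.4
tool_pos: [0.6413, -0.0079, 0.005]
tcp_rot: [2.299, 2.138, 0.002]
wrist_force: [-2.2, -1.3, 7.4]
width: 0.425
grip_force: 81.0
```

```bash
python3 plan.py 636,-9.5,140,60 / 580,-100,140,33 / 529,-250,140,10 / 528,-318,120,-0.5 528,-318,60,-.5
```

```text
now [641.3  -7.9   5. ] psi 85.85 tilt [ 0.0026 -0.0004] t 3.4 w 36.2 gf 81.0 F [-2.2 -1.3  7.4]
636,-9.5,140,60 xyz [-0.004  -0.0097 -0.2699] a [ 5.000e-03 -6.000e-04  8.618e-01] rows 3.0
/
580,-100,140,33 xyz [-0.2128 -0.0065  0.    ] a [0.  0.  0.9] rows 3.1
/
529,-250,140,10 xyz [-0.2489  0.196   0.    ] a [0.     0.     0.7667] rows 3.2
/
528,-318,120,-0.5 xyz [-0.0256  0.1336  0.04  ] a [0.   0.   0.35] rows 1.4
528,-318,60,-.5 xyz [-0.0256  0.1336  0.16  ] a [0.   0.   0.35] rows 1.2
```

Request:
step_arm(series=[{"x": 0,"y": 0,"z": -0.08,"ax": 0,"ay": 0,"az": 0,"grip": 0.4},{"x": -0.004,"y": -0.01,"z": -0.18,"ax": 0,"ay": 0,"az": 0.2,"grip": 0.4},{"x": -0.004,"y": -0.01,"z": -0.27,"ax": 0,"ay": 0,"az": 0.45,"grip": 0.4},{"x": -0.004,"y": -0.01,"z": -0.27,"ax": 0,"ay": 0,"az": 0.7,"grip": 0.4},{"x": -0.004,"y": -0.01,"z": -0.27,"ax": 0,"ay": 0,"az": 0.862,"grip": 0.4},{"x": -0.004,"y": -0.01,"z": -0.27,"ax": 0,"ay": 0,"az": 0.862,"grip": 0.4}])

```text
time: 4.0
tool_pos: [0.6342, -0.0091, 0.1376]
tcp_rot: [-2.72, -1.57, 0.001]
wrist_force: [-0.2, 0.8, -5.6]
width: 0.422
grip_force: 82.5
```

Request:
step_arm(series=[{"x": -0.07,"y": -0.002,"z": 0,"ax": 0,"ay": 0,"az": 0.25,"grip": 0.4},{"x": -0.14,"y": -0.004,"z": 0,"ax": 0,"ay": 0,"az": 0.5,"grip": 0.4},{"x": -0.213,"y": -0.0065,"z": 0,"ax": 0,"ay": 0,"az": 0.75,"grip": 0.4},{"x": -0.213,"y": -0.0065,"z": 0,"ax": 0,"ay": 0,"az": 0.9,"grip": 0.4},{"x": -0.213,"y": -0.0065,"z": 0,"ax": 0,"ay": 0,"az": 0.9,"grip": 0.4}])

```text
time: 4.5
tool_pos: [0.5773, -0.1005, 0.1367]
tcp_rot: [-3.011, -0.891, 0.003]
wrist_force: [-0.4, 0.2, -4.7]
width: 0.419
grip_force: 82.3
```

Request:
step_arm(series=[{"x": -0.08,"y": 0.065,"z": 0,"ax": 0,"ay": 0,"az": 0.25,"grip": 0.4},{"x": -0.16,"y": 0.13,"z": 0,"ax": 0,"ay": 0,"az": 0.5,"grip": 0.4},{"x": -0.249,"y": 0.196,"z": 0,"ax": 0,"ay": 0,"az": 0.767,"grip": 0.4},{"x": -0.249,"y": 0.196,"z": 0,"ax": 0,"ay": 0,"az": 0.767,"grip": 0.4},{"x": -0.249,"y": 0.196,"z": 0,"ax": 0,"ay": 0,"az": 0.767,"grip": 0.4},{"x": -0.249,"y": 0.196,"z": 0,"ax": 0,"ay": 0,"az": 0.767,"grip": 0.4}])

```text
time: 5.1
tool_pos: [0.528, -0.2488, 0.1375]
tcp_rot: [-3.128, -0.277, 0.0]
wrist_force: [0.4, 0.7, -5.5]
width: 0.416
grip_force: 117.4
```

Request:
step_arm(series=[{"x": -0.013,"y": 0.067,"z": 0,"ax": 0,"ay": 0,"az": 0.2,"grip": 0.4},{"x": -0.0256,"y": 0.1336,"z": 0.04,"ax": 0,"ay": 0,"az": 0.35,"grip": 0.4},{"x": -0.0256,"y": 0.1336,"z": 0.04,"ax": 0,"ay": 0,"az": 0.35,"grip": 0.4},{"x": -0.0256,"y": 0.1336,"z": 0.04,"ax": 0,"ay": 0,"az": 0.35,"grip": 0.4},{"x": -0.0256,"y": 0.1336,"z": 0.04,"ax": 0,"ay": 0,"az": 0.35,"grip": 0.4},{"x": -0.0256,"y": 0.1336,"z": 0.04,"ax": 0,"ay": 0,"az": 0.35,"grip": 0.4}])

```text
time: 5.7
tool_pos: [0.5274, -0.3164, 0.1184]
tcp_rot: [-3.141, 0.01, -0.001]
wrist_force: [-0.1, 0.2, -5.1]
width: 0.416
grip_force: 117.3
```

```bash
python3 plan.py 528,-318,70,-0.5 528,-318,30,-.5
```

```text
now [ 527.4 -316.4  118.4] psi -0.37 tilt [0.0005 0.0002] t 5.7 w 35.4 gf 117.3 F [-0.1  0.2 -5.1]
528,-318,70,-0.5 xyz [0.0011 0.0032 0.0968] a [-0.0003 -0.001   0.0043] rows 1.0
528,-318,30,-.5 xyz [0.001  0.0032 0.1768] a [-0.0003 -0.001   0.0043] rows 0.8
```

Request:
step_arm(series=[{"x": 0.001,"y": 0.0032,"z": 0.07,"ax": 0,"ay": 0,"az": 0.004,"grip": 0.4},{"x": 0.001,"y": 0.0032,"z": 0.1,"ax": 0,"ay": 0,"az": 0.004,"grip": 0.4},{"x": 0.001,"y": 0.0032,"z": 0.125,"ax": 0,"ay": 0,"az": 0.004,"grip": 0.4},{"x": 0.001,"y": 0.0032,"z": 0.14,"ax": 0,"ay": 0,"az": 0.004,"grip": 0.4},{"x": 0.001,"y": 0.0032,"z": 0.155,"ax": 0,"ay": 0,"az": 0.004,"grip": 0.4},{"x": 0.001,"y": 0.0032,"z": 0.165,"ax": 0,"ay": 0,"az": 0.004,"grip": 0.4},{"x": 0.001,"y": 0.0032,"z": 0.17,"ax": 0,"ay": 0,"az": 0.004,"grip": 0.4},{"x": 0.001,"y": 0.0032,"z": 0.17,"ax": 0,"ay": 0,"az": 0.004,"grip": 0.4}])

```text
time: 6.5
tool_pos: [0.5281, -0.321, 0.0346]
tcp_rot: [3.139, -0.017, 0.003]
wrist_force: [-2.2, -3.6, 0.7]
width: 0.415
grip_force: 117.2
```

```bash
python3 - <<'E'
from h import *
from workcell import imaging
c=imaging.read_camera("scene"); i=c["img"][100:270,190:400,::-1]
cv2.imwrite("pics/s1.png",cv2.resize(i,None,fx=3.5,fy=3.5,interpolation=cv2.INTER_CUBIC))
E
```

```text
(no output)
```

View pics/s1.png

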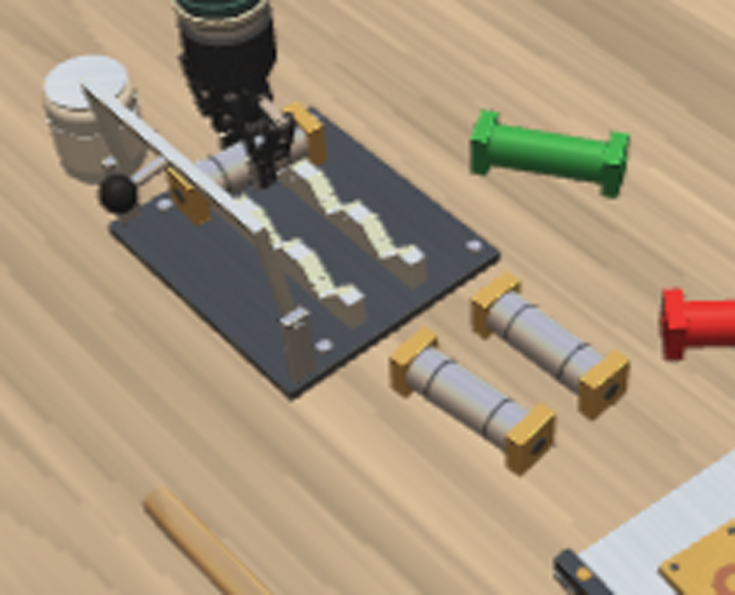

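The roller sits between both Vs of the outer station (crop ~(250,150)). The V flank pushed it about 3 mm towards -y, so I ease that way, lower and release.

Request:
step_arm(series=[{"x": 0,"y": 0.007,"z": 0.004,"ax": 0,"ay": 0,"az": 0,"grip": 0.4},{"x": 0,"y": 0.007,"z": 0.007,"ax": 0,"ay": 0,"az": 0,"grip": 0.4},{"x": 0,"y": 0.007,"z": 0.007,"ax": 0,"ay": 0,"az": 0,"grip": 0.4},{"x": 0,"y": 0.007,"z": 0.007,"ax": 0,"ay": 0,"az": 0,"grip": 0.4}])

```text
time: 6.95
tool_pos: [0.528, -0.3219, 0.0336]
tcp_rot: [-3.14, 0.016, -0.001]
wrist_force: [-7.4, 8.1, 21.2]
width: 0.412
grip_force: 117.1
```

Request:
step_arm(series=[{"x": 0,"y": 0,"z": 0,"ax": 0,"ay": 0,"az": 0,"grip": -0.3},{"x": 0,"y": 0,"z": 0,"ax": 0,"ay": 0,"az": 0,"grip": -0.3},{"x": 0,"y": 0,"z": 0,"ax": 0,"ay": 0,"az": 0,"grip": -0.3},{"x": 0,"y": 0,"z": -0.06,"ax": 0,"ay": 0,"az": 0,"grip": -0.3},{"x": 0,"y": 0,"z": -0.15,"ax": 0,"ay": 0,"az": 0,"grip": -0.3},{"x": 0,"y": 0,"z": -0.25,"ax": 0,"ay": 0,"az": 0,"grip": -0.3},{"x": 0,"y": 0,"z": -0.25,"ax": 0,"ay": 0,"az": 0,"grip": -0.3},{"x": 0,"y": 0,"z": -0.25,"ax": 0,"ay": 0,"az": 0,"grip": -0.3}])

```text
time: 7.75
tool_pos: [0.5286, -0.3238, 0.1566]
tcp_rot: [3.139, -0.018, 0.006]
wrist_force: [-1.0, 0.5, -0.4]
width: 0.652
grip_force: 0.0
```

```bash
python3 plan.py 535,-220,155,28 / 545,-100,140,56 / 553.3,-8.2,100,85 / 553.3,-8.2,65,96.4 553.3,-8.2,5,96.4
```

```text
now [ 528.6 -323.8  156.6] psi -0.66 tilt [ 0.0039 -0.0022] t 7.8 w 55.4 gf 0.0 F [-1.   0.5 -0.4]
535,-220,155,28 xyz [ 0.0105 -0.2078  0.0027] a [ 0.0059 -0.0062 -0.9552] rows 3.3
/
545,-100,140,56 xyz [ 0.1303 -0.2025  0.03  ] a [ 0.      0.     -0.9333] rows 3.3
/
553.3,-8.2,100,85 xyz [ 0.1615 -0.0889  0.08  ] a [ 0.      0.     -0.9667] rows 3.4
/
553.3,-8.2,65,96.4 xyz [0.   0.   0.07] a [ 0.    0.   -0.38] rows 1.3
553.3,-8.2,5,96.4 xyz [0.   0.   0.19] a [ 0.    0.   -0.38] rows 1.2
```

Request:
step_arm(series=[{"x": 0.0105,"y": -0.208,"z": 0.003,"ax": 0,"ay": 0,"az": -0.955,"grip": -0.4},{"x": 0.0105,"y": -0.208,"z": 0.003,"ax": 0,"ay": 0,"az": -0.955,"grip": -0.4},{"x": 0.0105,"y": -0.208,"z": 0.003,"ax": 0,"ay": 0,"az": -0.955,"grip": -0.4},{"x": 0.0105,"y": -0.208,"z": 0.003,"ax": 0,"ay": 0,"az": -0.955,"grip": -0.4},{"x": 0.0105,"y": -0.208,"z": 0.003,"ax": 0,"ay": 0,"az": -0.955,"grip": -0.4}])

```text
time: 8.25
tool_pos: [0.5322, -0.2177, 0.1504]
tcp_rot: [-3.045, -0.761, 0.005]
wrist_force: [0.1, 0.4, -0.2]
width: 0.694
grip_force: 0.0
```

Request:
step_arm(series=[{"x": 0.13,"y": -0.2025,"z": 0.03,"ax": 0,"ay": 0,"az": -0.933,"grip": -0.4},{"x": 0.13,"y": -0.2025,"z": 0.03,"ax": 0,"ay": 0,"az": -0.933,"grip": -0.4},{"x": 0.13,"y": -0.2025,"z": 0.03,"ax": 0,"ay": 0,"az": -0.933,"grip": -0.4},{"x": 0.13,"y": -0.2025,"z": 0.03,"ax": 0,"ay": 0,"az": -0.933,"grip": -0.4},{"x": 0.13,"y": -0.2025,"z": 0.03,"ax": 0,"ay": 0,"az": -0.933,"grip": -0.4}])

```text
time: 8.75
tool_pos: [0.5424, -0.0984, 0.1362]
tcp_rot: [-2.772, -1.474, 0.004]
wrist_force: [0.2, -0.8, -0.3]
width: 0.696
grip_force: 0.0
```

Request:
step_arm(series=[{"x": 0.1615,"y": -0.089,"z": 0.08,"ax": 0,"ay": 0,"az": -0.967,"grip": -0.4},{"x": 0.1615,"y": -0.089,"z": 0.08,"ax": 0,"ay": 0,"az": -0.967,"grip": -0.4},{"x": 0.1615,"y": -0.089,"z": 0.08,"ax": 0,"ay": 0,"az": -0.967,"grip": -0.4},{"x": 0.1615,"y": -0.089,"z": 0.08,"ax": 0,"ay": 0,"az": -0.967,"grip": -0.4},{"x": 0.1615,"y": -0.089,"z": 0.08,"ax": 0,"ay": 0,"az": -0.967,"grip": -0.4},{"x": 0.1615,"y": -0.089,"z": 0.08,"ax": 0,"ay": 0,"az": -0.967,"grip": -0.4},{"x": 0.1615,"y": -0.089,"z": 0.08,"ax": 0,"ay": 0,"az": -0.967,"grip": -0.4}])

```text
time: 9.45
tool_pos: [0.5517, -0.008, 0.0979]
tcp_rot: [-2.319, -2.119, 0.0]
wrist_force: [0.2, -0.2, -0.6]
width: 0.7
grip_force: 0.0
```

```bash
cat > cr.py <<'E'
import pickle; from meas import *
from workcell import imaging
# brass end blocks near the cradle / table, in cradle coordinates too
def brass(c,z,x0,x1,y0,y1,am=25):
    hsv=cv2.cvtColor(c["img"],cv2.COLOR_RGB2HSV).astype(int); H,S,V=hsv[...,0],hsv[...,1],hsv[...,2]
    m=(H>17)&(H<28)&(S>115)&(V>100); k=np.zeros_like(m); k[y0:y1,x0:x1]=1; m&=k
    return [(np.round(rect(c,b,z)[0],1),np.round(rect(c,b,z)[1],1),s[4]) for s,b in blobs(m,am)]
if __name__=="__main__":
    c=imaging.read_camera("top")
    for o in brass(c,.067,345,450,160,260): print("cradle",*o)
    for o in brass(c,.042,285,345,155,245): print("table",*o)
E
python3 cr.py; python3 plan.py 553.3,-8.2,65,96.4 553.3,-8.2,5,96.4
```

```text
cradle [ 594.  -317.1] [40.3 14.3] 82
cradle [ 473.4 -316.8] [39.9 11.3] 75
table [471.2 -63.7] [11.5 43. ] 60
table [467.9  51.2] [11.5 40.1] 61
now [551.7  -7.9  98. ] psi 84.87 tilt [0. 0.] t 9.5 w 59.6 gf 0.0 F [ 0.2  0.2 -0. ]
553.3,-8.2,65,96.4 xyz [-0.0002  0.0032  0.0659] a [ 0.     -0.     -0.3844] rows 1.3
553.3,-8.2,5,96.4 xyz [-0.0002  0.0032  0.1859] a [ 0.     -0.     -0.3844] rows 1.2
```

Request:
step_arm(series=[{"x": 0,"y": 0.003,"z": 0.066,"ax": 0,"ay": 0,"az": -0.384,"grip": -0.4},{"x": 0,"y": 0.003,"z": 0.066,"ax": 0,"ay": 0,"az": -0.384,"grip": -0.4},{"x": 0,"y": 0.003,"z": 0.066,"ax": 0,"ay": 0,"az": -0.384,"grip": -0.4},{"x": 0,"y": 0.003,"z": 0.13,"ax": 0,"ay": 0,"az": -0.384,"grip": -0.4},{"x": 0,"y": 0.003,"z": 0.17,"ax": 0,"ay": 0,"az": -0.384,"grip": -0.4},{"x": 0,"y": 0.003,"z": 0.186,"ax": 0,"ay": 0,"az": -0.384,"grip": -0.4},{"x": 0,"y": 0.003,"z": 0.186,"ax": 0,"ay": 0,"az": -0.384,"grip": -0.4},{"x": 0,"y": 0.003,"z": 0.186,"ax": 0,"ay": 0,"az": -0.384,"grip": 0.4},{"x": 0,"y": 0.003,"z": 0.186,"ax": 0,"ay": 0,"az": -0.384,"grip": 0.4},{"x": 0,"y": 0.003,"z": 0.186,"ax": 0,"ay": 0,"az": -0.384,"grip": 0.4},{"x": 0,"y": 0.003,"z": 0.186,"ax": 0,"ay": 0,"az": -0.384,"grip": 0.4}])

```text
time: 10.6
tool_pos: [0.5543, -0.0076, 0.0068]
tcp_rot: [2.09, 2.343, 0.002]
wrist_force: [-2.4, -0.8, 6.8]
width: 0.418
grip_force: 80.8
```

```bash
python3 plan.py 552,-8,140,68 / 540,-90,140,40 / 530,-190,140,16 / 526,-249,120,-0.5 526,-249,60,-.5
```

```text
now [554.3  -7.6   6.8] psi 96.52 tilt [ 0.0022 -0.0003] t 10.6 w 35.5 gf 80.8 F [-2.4 -0.8  6.8]
552,-8,140,68 xyz [-0.0005 -0.0041 -0.2664] a [ 4.200e-03 -1.000e-04  9.506e-01] rows 3.3
/
540,-90,140,40 xyz [-0.161   0.0392  0.    ] a [0.     0.     0.9333] rows 3.3
/
530,-190,140,16 xyz [-0.1439  0.1404  0.    ] a [0.  0.  0.8] rows 2.8
/
526,-249,120,-0.5 xyz [-0.0402  0.1112  0.04  ] a [0.   0.   0.55] rows 1.9
526,-249,60,-.5 xyz [-0.0402  0.1112  0.16  ] a [0.   0.   0.55] rows 1.2
```

Request:
step_arm(series=[{"x": 0,"y": 0,"z": -0.08,"ax": 0,"ay": 0,"az": 0,"grip": 0.4},{"x": 0,"y": -0.004,"z": -0.18,"ax": 0,"ay": 0,"az": 0.2,"grip": 0.4},{"x": 0,"y": -0.004,"z": -0.266,"ax": 0,"ay": 0,"az": 0.45,"grip": 0.4},{"x": 0,"y": -0.004,"z": -0.266,"ax": 0,"ay": 0,"az": 0.7,"grip": 0.4},{"x": 0,"y": -0.004,"z": -0.266,"ax": 0,"ay": 0,"az": 0.95,"grip": 0.4},{"x": 0,"y": -0.004,"z": -0.266,"ax": 0,"ay": 0,"az": 0.95,"grip": 0.4}])

```text
time: 11.2
tool_pos: [0.551, -0.0075, 0.1383]
tcp_rot: [2.604, 1.757, 0.001]
wrist_force: [-0.5, -0.3, -4.5]
width: 0.418
grip_force: 82.4
```

Request:
step_arm(series=[{"x": -0.05,"y": 0.012,"z": 0,"ax": 0,"ay": 0,"az": 0.25,"grip": 0.4},{"x": -0.1,"y": 0.025,"z": 0,"ax": 0,"ay": 0,"az": 0.5,"grip": 0.4},{"x": -0.161,"y": 0.039,"z": 0,"ax": 0,"ay": 0,"az": 0.75,"grip": 0.4},{"x": -0.161,"y": 0.039,"z": 0,"ax": 0,"ay": 0,"az": 0.933,"grip": 0.4},{"x": -0.161,"y": 0.039,"z": 0,"ax": 0,"ay": 0,"az": 0.933,"grip": 0.4}])

```text
time: 11.7
tool_pos: [0.5383, -0.0902, 0.1371]
tcp_rot: [-2.95, -1.076, 0.002]
wrist_force: [0.8, 0.3, -5.0]
width: 0.416
grip_force: 82.2
```

Request:
step_arm(series=[{"x": -0.05,"y": 0.047,"z": 0,"ax": 0,"ay": 0,"az": 0.25,"grip": 0.4},{"x": -0.1,"y": 0.094,"z": 0,"ax": 0,"ay": 0,"az": 0.5,"grip": 0.4},{"x": -0.144,"y": 0.14,"z": 0,"ax": 0,"ay": 0,"az": 0.75,"grip": 0.4},{"x": -0.144,"y": 0.14,"z": 0,"ax": 0,"ay": 0,"az": 0.8,"grip": 0.4},{"x": -0.144,"y": 0.14,"z": 0,"ax": 0,"ay": 0,"az": 0.8,"grip": 0.4}])

```text
time: 12.2
tool_pos: [0.5288, -0.1894, 0.1374]
tcp_rot: [-3.109, -0.442, 0.001]
wrist_force: [0.2, 0.6, -4.3]
width: 0.417
grip_force: 82.3
```

Request:
step_arm(series=[{"x": -0.02,"y": 0.055,"z": 0,"ax": 0,"ay": 0,"az": 0.25,"grip": 0.4},{"x": -0.04,"y": 0.111,"z": 0.02,"ax": 0,"ay": 0,"az": 0.5,"grip": 0.4},{"x": -0.04,"y": 0.111,"z": 0.04,"ax": 0,"ay": 0,"az": 0.55,"grip": 0.4},{"x": -0.04,"y": 0.111,"z": 0.04,"ax": 0,"ay": 0,"az": 0.55,"grip": 0.4},{"x": -0.04,"y": 0.111,"z": 0.04,"ax": 0,"ay": 0,"az": 0.55,"grip": 0.4},{"x": -0.04,"y": 0.111,"z": 0.04,"ax": 0,"ay": 0,"az": 0.55,"grip": 0.4}])

```text
time: 12.8
tool_pos: [0.5255, -0.2471, 0.1182]
tcp_rot: [-3.141, 0.008, -0.0]
wrist_force: [0.1, -0.5, -4.8]
width: 0.414
grip_force: 82.4
```

```bash
python3 plan.py 526,-249,70,-0.5 526,-249,34,-.5; python3 - <<'E'
from cr import *
c=imaging.read_camera("top")
for o in brass(c,.155,345,450,160,260): print("cradle z155",*o)
E
```

```text
now [ 525.5 -247.1  118.2] psi -0.28 tilt [0.0002 0.0003] t 12.8 w 35.2 gf 82.4 F [ 0.1 -0.5 -4.8]
526,-249,70,-0.5 xyz [0.001  0.0038 0.0964] a [-0.0005 -0.0003  0.0074] rows 1.0
526,-249,34,-.5 xyz [0.0009 0.0038 0.1684] a [-0.0005 -0.0003  0.0074] rows 0.7
cradle z155 [ 584.7 -241.7] [29.3 15.9] 71
cradle z155 [ 474.9 -293. ] [36.8 13.1] 76
```

Request:
step_arm(series=[{"x": 0.005,"y": 0.004,"z": 0.07,"ax": 0,"ay": 0,"az": 0.007,"grip": 0.4},{"x": 0.005,"y": 0.004,"z": 0.1,"ax": 0,"ay": 0,"az": 0.007,"grip": 0.4},{"x": 0.005,"y": 0.004,"z": 0.125,"ax": 0,"ay": 0,"az": 0.007,"grip": 0.4},{"x": 0.005,"y": 0.004,"z": 0.14,"ax": 0,"ay": 0,"az": 0.007,"grip": 0.4},{"x": 0.005,"y": 0.004,"z": 0.155,"ax": 0,"ay": 0,"az": 0.007,"grip": 0.4},{"x": 0.005,"y": 0.004,"z": 0.165,"ax": 0,"ay": 0,"az": 0.007,"grip": 0.4},{"x": 0.005,"y": 0.004,"z": 0.168,"ax": 0,"ay": 0,"az": 0.007,"grip": 0.4},{"x": 0.005,"y": 0.004,"z": 0.168,"ax": 0,"ay": 0,"az": 0.007,"grip": 0.4}])

```text
time: 13.65
tool_pos: [0.5279, -0.2505, 0.0342]
tcp_rot: [3.141, -0.019, 0.001]
wrist_force: [0.5, 0.3, -4.7]
width: 0.42
grip_force: 82.4
```

```bash
python3 plan.py 526,-249,30,-0.5
```

```text
now [ 527.9 -250.5   34.2] psi -0.68 tilt [ 0.0003 -0.0001] t 13.7 w 35.7 gf 82.4 F [ 0.5  0.3 -4.7]
526,-249,30,-0.5 xyz [-0.0038 -0.003   0.0084] a [ 0.0002 -0.0006 -0.0058] rows 0.1
```

Not touching yet; lower 4 mm, then release and retreat.

Request:
step_arm(series=[{"x": 0,"y": 0,"z": 0.003,"ax": 0,"ay": 0,"az": 0,"grip": 0.4},{"x": 0,"y": 0,"z": 0.006,"ax": 0,"ay": 0,"az": 0,"grip": 0.4},{"x": 0,"y": 0,"z": 0.008,"ax": 0,"ay": 0,"az": 0,"grip": 0.4},{"x": 0,"y": 0,"z": 0.008,"ax": 0,"ay": 0,"az": 0,"grip": 0.4}])

```text
time: 14.05
tool_pos: [0.5286, -0.2501, 0.0331]
tcp_rot: [-3.141, 0.019, -0.002]
wrist_force: [-5.3, 5.9, 13.0]
width: 0.418
grip_force: 84.6
```

Request:
step_arm(series=[{"x": 0,"y": 0,"z": 0,"ax": 0,"ay": 0,"az": 0,"grip": -0.3},{"x": 0,"y": 0,"z": 0,"ax": 0,"ay": 0,"az": 0,"grip": -0.3},{"x": 0,"y": 0,"z": 0,"ax": 0,"ay": 0,"az": 0,"grip": -0.3},{"x": 0,"y": 0,"z": -0.06,"ax": 0,"ay": 0,"az": 0,"grip": -0.3},{"x": 0,"y": 0,"z": -0.15,"ax": 0,"ay": 0,"az": 0,"grip": -0.3},{"x": 0,"y": 0,"z": -0.25,"ax": 0,"ay": 0,"az": 0,"grip": -0.3},{"x": 0,"y": 0,"z": -0.25,"ax": 0,"ay": 0,"az": 0,"grip": -0.3},{"x": 0,"y": 0,"z": -0.25,"ax": 0,"ay": 0,"az": 0,"grip": -0.3}])

```text
time: 14.85
tool_pos: [0.5292, -0.2513, 0.1573]
tcp_rot: [3.139, -0.019, 0.007]
wrist_force: [-0.4, 0.4, -0.1]
width: 0.652
grip_force: 0.0
```

```bash
python3 plan.py 515,-170,155,28 / 490,-90,140,56 / 469.5,-7.6,100,85 / 469.5,-7.6,65,91.6 469.5,-7.6,5,91.6
```

```text
now [ 529.2 -251.3  157.3] psi -0.68 tilt [ 0.0044 -0.0023] t 14.8 w 55.4 gf 0.0 F [-0.4  0.4 -0.1]
515,-170,155,28 xyz [-0.0303 -0.1623  0.0041] a [ 0.0064 -0.0071 -0.9559] rows 3.3
/
490,-90,140,56 xyz [ 0.031  -0.1647  0.03  ] a [ 0.      0.     -0.9333] rows 3.3
/
469.5,-7.6,100,85 xyz [ 0.1137 -0.1261  0.08  ] a [ 0.      0.     -0.9667] rows 3.4
/
469.5,-7.6,65,91.6 xyz [0.   0.   0.07] a [ 0.    0.   -0.22] rows 0.8
469.5,-7.6,5,91.6 xyz [0.   0.   0.19] a [ 0.    0.   -0.22] rows 1.2
```

Request:
step_arm(series=[{"x": -0.03,"y": -0.162,"z": 0.004,"ax": 0,"ay": 0,"az": -0.955,"grip": -0.4},{"x": -0.03,"y": -0.162,"z": 0.004,"ax": 0,"ay": 0,"az": -0.955,"grip": -0.4},{"x": -0.03,"y": -0.162,"z": 0.004,"ax": 0,"ay": 0,"az": -0.955,"grip": -0.4},{"x": -0.03,"y": -0.162,"z": 0.004,"ax": 0,"ay": 0,"az": -0.955,"grip": -0.4},{"x": -0.03,"y": -0.162,"z": 0.004,"ax": 0,"ay": 0,"az": -0.955,"grip": -0.4}])

```text
time: 15.35
tool_pos: [0.5121, -0.1684, 0.1507]
tcp_rot: [-3.046, -0.76, 0.005]
wrist_force: [0.1, -0.4, 0.3]
width: 0.699
grip_force: 0.0
```

Request:
step_arm(series=[{"x": 0.031,"y": -0.165,"z": 0.03,"ax": 0,"ay": 0,"az": -0.933,"grip": -0.4},{"x": 0.031,"y": -0.165,"z": 0.03,"ax": 0,"ay": 0,"az": -0.933,"grip": -0.4},{"x": 0.031,"y": -0.165,"z": 0.03,"ax": 0,"ay": 0,"az": -0.933,"grip": -0.4},{"x": 0.031,"y": -0.165,"z": 0.03,"ax": 0,"ay": 0,"az": -0.933,"grip": -0.4},{"x": 0.031,"y": -0.165,"z": 0.03,"ax": 0,"ay": 0,"az": -0.933,"grip": -0.4}])

```text
time: 15.85
tool_pos: [0.4876, -0.0888, 0.1366]
tcp_rot: [-2.774, -1.472, 0.003]
wrist_force: [0.1, 0.1, -0.0]
width: 0.698
grip_force: 0.0
```

Request:
step_arm(series=[{"x": 0.114,"y": -0.126,"z": 0.08,"ax": 0,"ay": 0,"az": -0.967,"grip": -0.4},{"x": 0.114,"y": -0.126,"z": 0.08,"ax": 0,"ay": 0,"az": -0.967,"grip": -0.4},{"x": 0.114,"y": -0.126,"z": 0.08,"ax": 0,"ay": 0,"az": -0.967,"grip": -0.4},{"x": 0.114,"y": -0.126,"z": 0.08,"ax": 0,"ay": 0,"az": -0.967,"grip": -0.4},{"x": 0.114,"y": -0.126,"z": 0.08,"ax": 0,"ay": 0,"az": -0.967,"grip": -0.4},{"x": 0.114,"y": -0.126,"z": 0.08,"ax": 0,"ay": 0,"az": -0.967,"grip": -0.4},{"x": 0.114,"y": -0.126,"z": 0.08,"ax": 0,"ay": 0,"az": -0.967,"grip": -0.4}])

```text
time: 16.55
tool_pos: [0.4684, -0.007, 0.0979]
tcp_rot: [-2.319, -2.119, 0.0]
wrist_force: [0.4, 0.1, 1.6]
width: 0.698
grip_force: 0.0
```

```bash
python3 cr.py;  python3 plan.py 469.5,-7.6,65,91.6 469.5,-7.6,5,91.6
```

```text
cradle [ 594.  -317.1] [40.2 14.3] 81
cradle [ 588.8 -245.6] [40.1 14.3] 89
cradle [ 469.8 -243. ] [39.8 14.1] 80
cradle [ 473.4 -316.8] [39.9 11.3] 75
now [468.4  -7.   97.9] psi 84.86 tilt [-0. -0.] t 16.6 w 59.6 gf 0.0 F [-0.6  0.4 -0. ]
469.5,-7.6,65,91.6 xyz [-0.001   0.0023  0.0659] a [-1.000e-04  0.000e+00 -2.248e-01] rows 0.8
469.5,-7.6,5,91.6 xyz [-0.001   0.0023  0.1859] a [-1.000e-04  0.000e+00 -2.248e-01] rows 1.2
```

Request:
step_arm(series=[{"x": -0.001,"y": 0.002,"z": 0.066,"ax": 0,"ay": 0,"az": -0.225,"grip": -0.4},{"x": -0.001,"y": 0.002,"z": 0.066,"ax": 0,"ay": 0,"az": -0.225,"grip": -0.4},{"x": -0.001,"y": 0.002,"z": 0.13,"ax": 0,"ay": 0,"az": -0.225,"grip": -0.4},{"x": -0.001,"y": 0.002,"z": 0.17,"ax": 0,"ay": 0,"az": -0.225,"grip": -0.4},{"x": -0.001,"y": 0.002,"z": 0.188,"ax": 0,"ay": 0,"az": -0.225,"grip": -0.4},{"x": -0.001,"y": 0.002,"z": 0.188,"ax": 0,"ay": 0,"az": -0.225,"grip": -0.4},{"x": -0.001,"y": 0.002,"z": 0.188,"ax": 0,"ay": 0,"az": -0.225,"grip": 0.4},{"x": -0.001,"y": 0.002,"z": 0.188,"ax": 0,"ay": 0,"az": -0.225,"grip": 0.4},{"x": -0.001,"y": 0.002,"z": 0.188,"ax": 0,"ay": 0,"az": -0.225,"grip": 0.4},{"x": -0.001,"y": 0.002,"z": 0.188,"ax": 0,"ay": 0,"az": -0.225,"grip": 0.4}])

```text
time: 17.6
tool_pos: [0.4701, -0.0073, 0.0056]
tcp_rot: [2.187, 2.253, 0.002]
wrist_force: [-3.0, 0.5, 5.4]
width: 0.423
grip_force: 80.3
```

```bash
python3 plan.py 475,-8,140,65 / 500,-70,140,37 / 520,-130,140,12 / 526,-178,120,-0.5 526,-178,60,-.5
```

```text
now [470.1  -7.3   5.6] psi 91.71 tilt [ 0.0016 -0.0002] t 17.6 w 35.9 gf 80.3 F [-3.   0.5  5.4]
475,-8,140,65 xyz [-0.0018  0.0102 -0.2688] a [ 3.100e-03 -2.000e-04  8.902e-01] rows 3.1
/
500,-70,140,37 xyz [-0.0913  0.0977  0.    ] a [0.     0.     0.9333] rows 3.3
/
520,-130,140,12 xyz [-0.0403  0.1199  0.    ] a [0.     0.     0.8333] rows 2.9
/
526,-178,120,-0.5 xyz [-0.0082  0.0964  0.04  ] a [0.     0.     0.4167] rows 1.5
526,-178,60,-.5 xyz [-0.0082  0.0964  0.16  ] a [0.     0.     0.4167] rows 1.2
```

Request:
step_arm(series=[{"x": 0,"y": 0,"z": -0.08,"ax": 0,"ay": 0,"az": 0,"grip": 0.4},{"x": 0,"y": 0.005,"z": -0.18,"ax": 0,"ay": 0,"az": 0.2,"grip": 0.4},{"x": -0.002,"y": 0.01,"z": -0.269,"ax": 0,"ay": 0,"az": 0.45,"grip": 0.4},{"x": -0.002,"y": 0.01,"z": -0.269,"ax": 0,"ay": 0,"az": 0.7,"grip": 0.4},{"x": -0.002,"y": 0.01,"z": -0.269,"ax": 0,"ay": 0,"az": 0.89,"grip": 0.4},{"x": -0.002,"y": 0.01,"z": -0.269,"ax": 0,"ay": 0,"az": 0.89,"grip": 0.4}])

```text
time: 18.2
tool_pos: [0.4742, -0.008, 0.1391]
tcp_rot: [2.649, 1.688, 0.002]
wrist_force: [0.5, -0.2, -4.2]
width: 0.421
grip_force: 82.6
```

Request:
step_arm(series=[{"x": -0.03,"y": 0.032,"z": 0,"ax": 0,"ay": 0,"az": 0.25,"grip": 0.4},{"x": -0.06,"y": 0.064,"z": 0,"ax": 0,"ay": 0,"az": 0.5,"grip": 0.4},{"x": -0.091,"y": 0.098,"z": 0,"ax": 0,"ay": 0,"az": 0.75,"grip": 0.4},{"x": -0.091,"y": 0.098,"z": 0,"ax": 0,"ay": 0,"az": 0.933,"grip": 0.4},{"x": -0.091,"y": 0.098,"z": 0,"ax": 0,"ay": 0,"az": 0.933,"grip": 0.4}])

```text
time: 18.7
tool_pos: [0.499, -0.0704, 0.1378]
tcp_rot: [-2.978, -0.999, 0.002]
wrist_force: [0.0, 0.0, -4.4]
width: 0.417
grip_force: 82.3
```

Request:
step_arm(series=[{"x": -0.013,"y": 0.04,"z": 0,"ax": 0,"ay": 0,"az": 0.25,"grip": 0.4},{"x": -0.027,"y": 0.08,"z": 0,"ax": 0,"ay": 0,"az": 0.5,"grip": 0.4},{"x": -0.04,"y": 0.12,"z": 0,"ax": 0,"ay": 0,"az": 0.75,"grip": 0.4},{"x": -0.04,"y": 0.12,"z": 0,"ax": 0,"ay": 0,"az": 0.833,"grip": 0.4},{"x": -0.04,"y": 0.12,"z": 0,"ax": 0,"ay": 0,"az": 0.833,"grip": 0.4}])

```text
time: 19.2
tool_pos: [0.5191, -0.1298, 0.1379]
tcp_rot: [-3.123, -0.334, 0.002]
wrist_force: [-0.5, -0.2, -4.6]
width: 0.421
grip_force: 82.2
```

Request:
step_arm(series=[{"x": -0.004,"y": 0.048,"z": 0,"ax": 0,"ay": 0,"az": 0.25,"grip": 0.4},{"x": -0.008,"y": 0.096,"z": 0.02,"ax": 0,"ay": 0,"az": 0.417,"grip": 0.4},{"x": -0.008,"y": 0.096,"z": 0.04,"ax": 0,"ay": 0,"az": 0.417,"grip": 0.4},{"x": -0.008,"y": 0.096,"z": 0.04,"ax": 0,"ay": 0,"az": 0.417,"grip": 0.4},{"x": -0.008,"y": 0.096,"z": 0.04,"ax": 0,"ay": 0,"az": 0.417,"grip": 0.4},{"x": -0.008,"y": 0.096,"z": 0.04,"ax": 0,"ay": 0,"az": 0.417,"grip": 0.4}])

```text
time: 19.8
tool_pos: [0.5257, -0.1768, 0.1187]
tcp_rot: [-3.141, 0.009, -0.0]
wrist_force: [-0.8, 0.7, -4.1]
width: 0.42
grip_force: 82.2
```

```bash
python3 plan.py 527,-178,70,-0.6 527,-178,34,-.6; python3 - <<'E'
from cr import *
c=imaging.read_camera("top")
for o in brass(c,.155,345,450,160,260): print("cradle z155",*o)
E
```

```text
now [ 525.7 -176.8  118.7] psi -0.33 tilt [0.0001 0.0003] t 19.8 w 35.7 gf 82.2 F [-0.8  0.7 -4.1]
527,-178,70,-0.6 xyz [0.0025 0.0024 0.0973] a [-0.0005 -0.0001  0.0092] rows 1.0
527,-178,34,-.6 xyz [0.0025 0.0025 0.1693] a [-0.0005 -0.0001  0.0092] rows 0.7
cradle z155 [ 589.9 -302.9] [22.5  9.1] 25
cradle z155 [ 470.6 -224.6] [36.9 13. ] 80
cradle z155 [ 465.7 -181.2] [28.8 13. ] 64
```

Request:
step_arm(series=[{"x": 0.0025,"y": 0.002,"z": 0.07,"ax": 0,"ay": 0,"az": 0.009,"grip": 0.4},{"x": 0.0025,"y": 0.002,"z": 0.1,"ax": 0,"ay": 0,"az": 0.009,"grip": 0.4},{"x": 0.0025,"y": 0.002,"z": 0.125,"ax": 0,"ay": 0,"az": 0.009,"grip": 0.4},{"x": 0.0025,"y": 0.002,"z": 0.14,"ax": 0,"ay": 0,"az": 0.009,"grip": 0.4},{"x": 0.0025,"y": 0.002,"z": 0.155,"ax": 0,"ay": 0,"az": 0.009,"grip": 0.4},{"x": 0.0025,"y": 0.002,"z": 0.165,"ax": 0,"ay": 0,"az": 0.009,"grip": 0.4},{"x": 0.0025,"y": 0.002,"z": 0.17,"ax": 0,"ay": 0,"az": 0.009,"grip": 0.4},{"x": 0.0025,"y": 0.002,"z": 0.174,"ax": 0,"ay": 0,"az": 0.009,"grip": 0.4},{"x": 0.0025,"y": 0.002,"z": 0.174,"ax": 0,"ay": 0,"az": 0.009,"grip": 0.4}])

```text
time: 20.75
tool_pos: [0.5274, -0.1785, 0.0324]
tcp_rot: [-3.141, 0.02, -0.001]
wrist_force: [-2.3, 3.1, 1.2]
width: 0.419
grip_force: 82.9
```

Request:
step_arm(series=[{"x": 0,"y": 0,"z": 0,"ax": 0,"ay": 0,"az": 0,"grip": -0.3},{"x": 0,"y": 0,"z": 0,"ax": 0,"ay": 0,"az": 0,"grip": -0.3},{"x": 0,"y": 0,"z": 0,"ax": 0,"ay": 0,"az": 0,"grip": -0.3},{"x": 0,"y": 0,"z": -0.06,"ax": 0,"ay": 0,"az": 0,"grip": -0.3},{"x": 0,"y": 0,"z": -0.15,"ax": 0,"ay": 0,"az": 0,"grip": -0.3},{"x": 0,"y": 0,"z": -0.25,"ax": 0,"ay": 0,"az": 0,"grip": -0.3},{"x": 0,"y": -0.2,"z": -0.25,"ax": 0,"ay": 0,"az": 0,"grip": -0.3},{"x": 0,"y": -0.3,"z": -0.25,"ax": 0,"ay": 0,"az": 0,"grip": -0.3},{"x": 0,"y": -0.4,"z": -0.25,"ax": 0,"ay": 0,"az": 0,"grip": -0.3},{"x": 0,"y": -0.4,"z": -0.25,"ax": 0,"ay": 0,"az": 0,"grip": -0.3}])

```text
time: 21.75
tool_pos: [0.5298, 0.0227, 0.1573]
tcp_rot: [3.141, -0.022, 0.003]
wrist_force: [1.1, 0.6, 0.2]
width: 0.65
grip_force: 0.0
```

```bash
python3 cr.py; python3 plan.py; python3 - <<'E'
from h import *
from workcell import imaging
a=imaging.read_camera("scene")["img"][100:220,195:345,::-1]; b=imaging.read_camera("top")["img"][130:260,340:455,::-1]
a=cv2.resize(a,(560,448),interpolation=cv2.INTER_CUBIC); b=cv2.resize(b,(396,448),interpolation=cv2.INTER_CUBIC)
cv2.imwrite("pics/s2.png",cv2.resize(np.hstack([a,b]),(800,375)))
E
```

```text
cradle [ 594.  -317.1] [40.2 14.3] 81
cradle [ 588.8 -245.6] [40.1 14.3] 89
cradle [ 586.5 -171.6] [40.  14.3] 79
cradle [ 474.5 -316.8] [39.7 14.1] 76
cradle [ 469.8 -243. ] [39.8 14.1] 80
cradle [ 467.6 -172.3] [39.7 14.1] 90
now [529.5  30.  157.2] psi -0.59 tilt [0.0015 0.0056] t 21.8 w 54.9 gf 0.0 F [-0.7  4.7 -0.2]
```

View pics/s2.png

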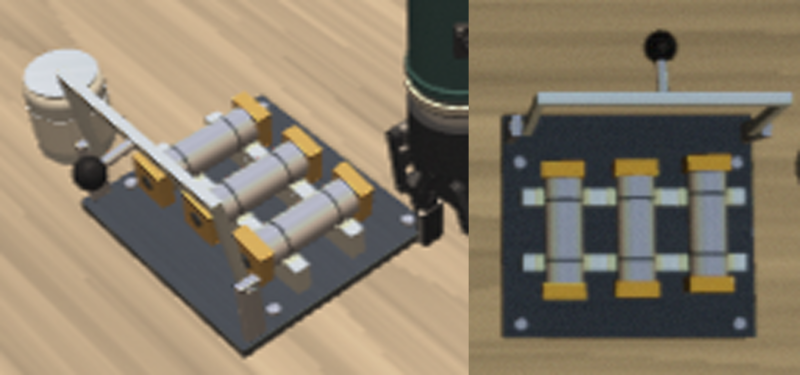

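All three rollers lie bedded across both V rows (top crop rollers at x≈563, 637 and 712), and the bar is still up with the ball at (660,45). Now I triangulate the ball.

```bash
cat > ball.py <<'E'
from h import *
from workcell import imaging
def ctr(c,x0,x1,y0,y1,th=45):
    m=np.zeros(c["img"].shape[:2],np.uint8); m[y0:y1,x0:x1]=(c["img"].max(2)<th)[y0:y1,x0:x1]
    s,b=max(blobs(m,5),key=lambda t:t[0][4]); (u,v),r=cv2.minEnclosingCircle(np.argwhere(b)[:,::-1].astype(np.float32)); print("px",round(u,1),round(v,1),"r",round(r,1),s[4]); return u,v
def tri(a,b,ua,ub):
    P=[]
    for c,u in ((a,ua),(b,ub)):
        n=cv2.undistortPoints(np.array([[u]],float),K(c),np.array([c["k1"],0,0,0.]))[0,0]; P.append((np.c_[c["R"],c["t"]],n))
    X=cv2.triangulatePoints(P[0][0],P[1][0],P[0][1],P[1][1])[:,0]; X=X[:3]/X[3]
    print("xyz mm",np.round(X*1000,1),"reproj",np.round(proj(a,X)-ua,1),np.round(proj(b,X)-ub,1))
if __name__=="__main__":
    a=imaging.read_camera("top"); b=imaging.read_camera("scene")
    tri(a,b,ctr(a,396,420,136,156),ctr(b,212,238,143,168))
E
python3 ball.py
```

```text
px 406.1 145.8 r 5.2 84
px 223.7 155.1 r 5.1 68
xyz mm [ 687.6 -246.7  169.2] reproj [[-0.4  0.5]] [[-0.6 -0.1]]
```

```bash
python3 plan.py 530,20,250,-0.5 688,-249,250,-.5 688,-249,200,-.5
```

```text
now [529.8  21.2 156.7] psi -0.65 tilt [ 0.0006 -0.0007] t 22.0 w 55.4 gf 0.0 F [ 0.7  0.  -0.3]
530,20,250,-0.5 xyz [ 0.0006  0.0026 -0.1866] a [ 0.0013 -0.0011 -0.0051] rows 1.9
688,-249,250,-.5 xyz [ 0.3227  0.5369 -0.1861] a [ 0.0013 -0.0011 -0.0051] rows 6.2
688,-249,200,-.5 xyz [ 0.3227  0.5369 -0.0861] a [ 0.0013 -0.0011 -0.0051] rows 1.0
```

Request:
step_arm(series=[{"x": 0,"y": 0.002,"z": -0.1,"ax": 0,"ay": 0,"az": 0,"grip": -0.3},{"x": 0,"y": 0.002,"z": -0.187,"ax": 0,"ay": 0,"az": 0,"grip": -0.3},{"x": 0.05,"y": 0.09,"z": -0.187,"ax": 0,"ay": 0,"az": 0,"grip": -0.3},{"x": 0.1,"y": 0.17,"z": -0.187,"ax": 0,"ay": 0,"az": 0,"grip": -0.3},{"x": 0.15,"y": 0.25,"z": -0.187,"ax": 0,"ay": 0,"az": 0,"grip": -0.3},{"x": 0.2,"y": 0.335,"z": -0.187,"ax": 0,"ay": 0,"az": 0,"grip": -0.3},{"x": 0.25,"y": 0.42,"z": -0.187,"ax": 0,"ay": 0,"az": 0,"grip": -0.3},{"x": 0.3,"y": 0.5,"z": -0.187,"ax": 0,"ay": 0,"az": 0,"grip": -0.3},{"x": 0.323,"y": 0.537,"z": -0.187,"ax": 0,"ay": 0,"az": 0,"grip": -0.3},{"x": 0.323,"y": 0.537,"z": -0.187,"ax": 0,"ay": 0,"az": 0,"grip": -0.3},{"x": 0.323,"y": 0.537,"z": -0.187,"ax": 0,"ay": 0,"az": 0,"grip": -0.3}])

```text
time: 23.1
tool_pos: [0.6866, -0.2514, 0.2491]
tcp_rot: [-3.141, 0.025, 0.002]
wrist_force: [-0.2, -0.7, 0.5]
width: 0.647
grip_force: 0.0
```

```bash
python3 plan.py 688,-249,200,-.5 688,-249,154,-.5
```

```text
now [ 686.6 -251.4  249.1] psi -0.92 tilt [-0.0014  0.0008] t 23.1 w 55.0 gf 0.0 F [-0.2 -0.7  0.5]
688,-249,200,-.5 xyz [ 0.0028 -0.0047  0.0982] a [-0.0015  0.0027 -0.0141] rows 1.0
688,-249,154,-.5 xyz [ 0.003  -0.0047  0.1902] a [-0.0015  0.0027 -0.0141] rows 0.9
```

Request:
step_arm(series=[{"x": 0.003,"y": -0.004,"z": 0.06,"ax": 0,"ay": 0,"az": -0.014,"grip": -0.3},{"x": 0.003,"y": -0.004,"z": 0.1,"ax": 0,"ay": 0,"az": -0.014,"grip": -0.3},{"x": 0.003,"y": -0.004,"z": 0.14,"ax": 0,"ay": 0,"az": -0.014,"grip": -0.3},{"x": 0.003,"y": -0.004,"z": 0.17,"ax": 0,"ay": 0,"az": -0.014,"grip": -0.3},{"x": 0.003,"y": -0.004,"z": 0.188,"ax": 0,"ay": 0,"az": -0.014,"grip": -0.3},{"x": 0.003,"y": -0.004,"z": 0.188,"ax": 0,"ay": 0,"az": -0.014,"grip": -0.3},{"x": 0.003,"y": -0.004,"z": 0.188,"ax": 0,"ay": 0,"az": -0.014,"grip": 0.7},{"x": 0.003,"y": -0.004,"z": 0.188,"ax": 0,"ay": 0,"az": -0.014,"grip": 0.7},{"x": 0.003,"y": -0.004,"z": 0.188,"ax": 0,"ay": 0,"az": -0.014,"grip": 0.7},{"x": 0.003,"y": -0.004,"z": 0.188,"ax": 0,"ay": 0,"az": -0.014,"grip": 0.7},{"x": 0.003,"y": -0.004,"z": 0.188,"ax": 0,"ay": 0,"az": -0.014,"grip": 0.7}], force=25)

```text
time: 24.2
tool_pos: [0.6901, -0.2497, 0.158]
tcp_rot: [3.137, -0.009, 0.005]
wrist_force: [-0.2, -5.3, -0.7]
width: 0.325
grip_force: 24.7
```

```bash
python3 - <<'E'
import numpy as np,subprocess
from workcell import bot
p=bot.read_state()["tool_pos"]*1000
b=lambda th:np.array([-100*np.cos(th)+47*np.sin(th),0,100*np.sin(th)+47*np.cos(th)])
w=[]
for i,th in enumerate((1.5,1.3,1.1,.9,.7,.5,.3,.15,.05,0,-.02)):
    q=p+b(th)-b(1.688); w.append(",".join(f"{v:.1f}" for v in (*q,-0.5)))
print(subprocess.run(["python3","plan.py",*w],capture_output=True,text=True).stdout)
E
```

```text
now [ 690.1 -249.7  158. ] psi -0.32 tilt [ 0.0031 -0.0042] t 24.2 w 27.6 gf 24.7 F [-0.2 -5.3 -0.7]
671.5,-249.7,167.2,-0.5 xyz [-0.0371  0.0002 -0.0186] a [ 0.008  -0.0059  0.0059] rows 0.4
650.2,-249.7,173.1,-0.5 xyz [-0.0796  0.0005 -0.0305] a [ 0.008  -0.0059  0.0059] rows 0.4
628.2,-249.7,174.6,-0.5 xyz [-0.1236  0.0007 -0.0336] a [ 0.008  -0.0059  0.0059] rows 0.4
606.3,-249.7,171.7,-0.5 xyz [-0.1674  0.001  -0.028 ] a [ 0.008  -0.0059  0.0059] rows 0.4
585.5,-249.7,164.5,-0.5 xyz [-0.2091  0.0011 -0.0137] a [ 0.008  -0.0059  0.0059] rows 0.4
566.5,-249.7,153.3,-0.5 xyz [-0.2472  0.0013  0.0086] a [ 0.008  -0.0059  0.0059] rows 0.4
550.0,-249.7,138.6,-0.5 xyz [-0.2802  0.0013  0.0379] a [ 0.008  -0.0059  0.0059] rows 0.4
539.8,-249.7,125.6,-0.5 xyz [-0.3007  0.0013  0.0638] a [ 0.008  -0.0059  0.0059] rows 0.3
534.2,-249.7,116.1,-0.5 xyz [-0.312   0.0013  0.0828] a [ 0.008  -0.0059  0.0059] rows 0.2
531.7,-249.7,111.2,-0.5 xyz [-0.317   0.0013  0.0926] a [ 0.008  -0.0059  0.0059] rows 0.1
530.8,-249.7,109.1,-0.5 xyz [-0.3188  0.0013  0.0968] a [ 0.008  -0.0059  0.0059] rows 0.0
```

Request:
step_arm(series=[{"x": -0.037,"y": 0,"z": -0.0186,"ax": 0,"ay": 0,"az": 0,"grip": 0.7},{"x": -0.08,"y": 0,"z": -0.0305,"ax": 0,"ay": 0,"az": 0,"grip": 0.7},{"x": -0.124,"y": 0,"z": -0.0336,"ax": 0,"ay": 0,"az": 0,"grip": 0.7},{"x": -0.167,"y": 0,"z": -0.028,"ax": 0,"ay": 0,"az": 0,"grip": 0.7},{"x": -0.209,"y": 0,"z": -0.0137,"ax": 0,"ay": 0,"az": 0,"grip": 0.7},{"x": -0.247,"y": 0,"z": 0.0086,"ax": 0,"ay": 0,"az": 0,"grip": 0.7},{"x": -0.28,"y": 0,"z": 0.038,"ax": 0,"ay": 0,"az": 0,"grip": 0.7},{"x": -0.3,"y": 0,"z": 0.064,"ax": 0,"ay": 0,"az": 0,"grip": 0.7},{"x": -0.312,"y": 0,"z": 0.083,"ax": 0,"ay": 0,"az": 0,"grip": 0.7},{"x": -0.317,"y": 0,"z": 0.093,"ax": 0,"ay": 0,"az": 0,"grip": 0.7},{"x": -0.319,"y": 0,"z": 0.098,"ax": 0,"ay": 0,"az": 0,"grip": 0.7},{"x": -0.319,"y": 0,"z": 0.1,"ax": 0,"ay": 0,"az": 0,"grip": 0.7}])

```text
time: 25.4
tool_pos: [0.5282, -0.2486, 0.1073]
tcp_rot: [3.138, -0.008, -0.003]
wrist_force: [-8.2, -5.1, 4.1]
width: 0.329
grip_force: 29.2
```

```bash
python3 plan.py; python3 - <<'E'
from h import *
from workcell import imaging
a=imaging.read_camera("scene")["img"][80:240,180:360,::-1]
cv2.imwrite("pics/s3.png",cv2.resize(a,(630,560),interpolation=cv2.INTER_CUBIC))
E
```

```text
now [ 528.2 -248.6  107.3] psi -0.28 tilt [-0.0021 -0.0035] t 25.4 w 27.9 gf 29.2 F [-8.2 -5.1  4.1]
```

View pics/s3.png

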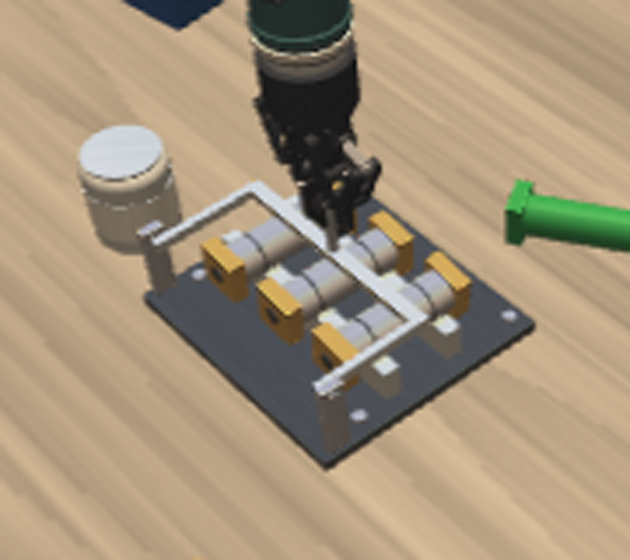

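The bar is level over all three barrels. I release it and move clear of the cradle.

Request:
step_arm(series=[{"x": 0,"y": 0,"z": 0,"ax": 0,"ay": 0,"az": 0,"grip": -0.3},{"x": 0,"y": 0,"z": 0,"ax": 0,"ay": 0,"az": 0,"grip": -0.3},{"x": 0,"y": 0,"z": 0,"ax": 0,"ay": 0,"az": 0,"grip": -0.3},{"x": 0,"y": 0,"z": -0.08,"ax": 0,"ay": 0,"az": 0,"grip": -0.3},{"x": 0,"y": 0,"z": -0.18,"ax": 0,"ay": 0,"az": 0,"grip": -0.3},{"x": 0,"y": 0,"z": -0.24,"ax": 0,"ay": 0,"az": 0,"grip": -0.3},{"x": 0,"y": -0.1,"z": -0.24,"ax": 0,"ay": 0,"az": -0.25,"grip": -0.3},{"x": -0.05,"y": -0.2,"z": -0.24,"ax": 0,"ay": 0,"az": -0.5,"grip": -0.3},{"x": -0.1,"y": -0.3,"z": -0.24,"ax": 0,"ay": 0,"az": -0.75,"grip": -0.3},{"x": -0.1,"y": -0.4,"z": -0.24,"ax": 0,"ay": 0,"az": -1,"grip": -0.3},{"x": -0.1,"y": -0.5,"z": -0.24,"ax": 0,"ay": 0,"az": -1,"grip": -0.3},{"x": -0.1,"y": -0.5,"z": -0.24,"ax": 0,"ay": 0,"az": -1,"grip": -0.3}])

```text
time: 26.65
tool_pos: [0.4805, 0.0083, 0.2266]
tcp_rot: [-3.033, -0.811, -0.003]
wrist_force: [0.1, 0.2, 0.2]
width: 0.648
grip_force: 0.0
```

```bash
cat > blk.py <<'E'
from meas import *
from workcell import imaging
def block(c):
    hsv=cv2.cvtColor(c["img"],cv2.COLOR_RGB2HSV).astype(int); H,S,V=hsv[...,0],hsv[...,1],hsv[...,2]
    k=np.zeros(H.shape,bool); k[246:276,203:246]=1
    g=k&(H>15)&(S<140)&(V>90); f=k&(H>8)&(H<22)&(S>90)&(V>70)|g
    for nm,m,z in (("grip",g,.071),("foot+grip",f,.024)):
        s,b=max(blobs(m,10),key=lambda t:t[0][4]); r=rect(c,b,z); print(nm,np.round(r[0],1),np.round(r[1],1),round(r[2],2),s[4])
if __name__=="__main__":
    import ball
    a=imaging.read_camera("top"); b=imaging.read_camera("scene")
    p=proj(a,[[.529,-.247,.122]])[0].astype(int); q=proj(b,[[.529,-.247,.122]])[0].astype(int); print(p,q)
    ball.tri(a,b,ball.ctr(a,p[0]-9,p[0]+10,p[1]-9,p[1]+10,38),ball.ctr(b,q[0]-9,q[0]+10,q[1]-9,q[1]+10,38))
    block(a)
    for k,v in measure(a).items():
        if k in("plate","deckwhite","pad"): print(k,*v[0])
    cv2.imwrite("pics/t4.png",cv2.resize(a["img"][165:285,185:275,::-1],(450,600),interpolation=cv2.INTER_CUBIC))
E
python3 blk.py; python3 plan.py
```

```text
[403 207] [272 140]
px 403.9 207.8 r 5.3 83
px 273.2 140.1 r 4.3 42
xyz mm [ 527.3 -248.   120.7] reproj [[-0.4  0.5]] [[-0.6 -0.1]]
grip [376.1 247.3] [58.4 21.7] 80.04 151
foot+grip [377.7 247.2] [89.3 39.4] 80.42 381
plate [529.1 243.8] [529.4 243.7] [88.6 67.4] 82.4
deckwhite [513.5 236.2] [517.5 238. ] [176.9 176.4] 84.6
pad [387.3 265.4] [382.2 258.5] [127.1  66.9] 84.59
now [481.1   5.7 226.4] psi 29.93 tilt [0.0009 0.    ] t 26.8 w 55.0 gf 0.0 F [ 0.2 -0.2  0.4]
```

View pics/t4.png

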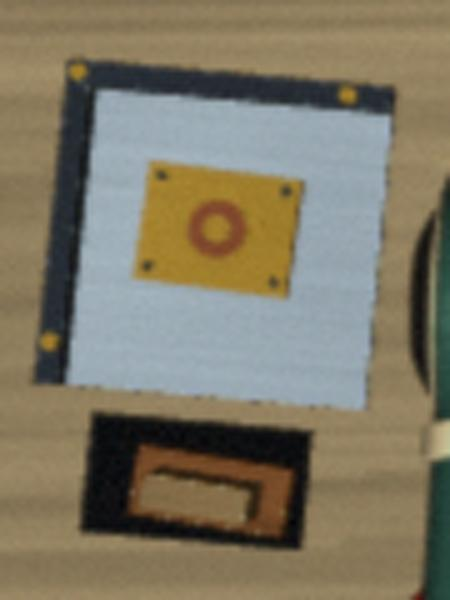

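Checks from the images:
- **Bar:** the ball is at z≈121, which means the bar is fully down.
- **Deck:** the white area is 176×176 mm, as expected inside the fences. It is turned -5.4°, which puts the inner corner at about (612.8,316.9).
- **Plate:** it is turned -2.2° from square, with gaps of about 39 mm (x) and 37 mm (y).
- **Push block:** it is at about (377,247), turned -9.6°.

Next is the push block.

```bash
python3 plan.py 430,120,220,57 / 377,247.3,150,80.4 377,247.3,32,80.4
```

```text
now [481.1   5.7 226.4] psi 29.93 tilt [0.0009 0.    ] t 26.8 w 55.0 gf 0.0 F [ 0.2 -0.2  0.4]
430,120,220,57 xyz [ 0.0255 -0.2491  0.0127] a [ 0.0012 -0.0013 -0.9025] rows 3.2
/
377,247.3,150,80.4 xyz [ 0.1558 -0.2276  0.14  ] a [ 0.    0.   -0.78] rows 3.1
377,247.3,32,80.4 xyz [ 0.1558 -0.2276  0.376 ] a [ 0.    0.   -0.78] rows 2.4
```

Request:
step_arm(series=[{"x": 0.0255,"y": -0.249,"z": 0.013,"ax": 0,"ay": 0,"az": -0.9,"grip": -0.3},{"x": 0.0255,"y": -0.249,"z": 0.013,"ax": 0,"ay": 0,"az": -0.9,"grip": -0.3},{"x": 0.0255,"y": -0.249,"z": 0.013,"ax": 0,"ay": 0,"az": -0.9,"grip": -0.3},{"x": 0.0255,"y": -0.249,"z": 0.013,"ax": 0,"ay": 0,"az": -0.9,"grip": -0.3},{"x": 0.0255,"y": -0.249,"z": 0.013,"ax": 0,"ay": 0,"az": -0.9,"grip": -0.3}])

```text
time: 27.25
tool_pos: [0.431, 0.1174, 0.2196]
tcp_rot: [2.765, 1.489, 0.0]
wrist_force: [0.4, -0.1, -0.4]
width: 0.648
grip_force: 0.0
```

Request:
step_arm(series=[{"x": 0.156,"y": -0.2275,"z": 0.14,"ax": 0,"ay": 0,"az": -0.78,"grip": -0.3},{"x": 0.156,"y": -0.2275,"z": 0.14,"ax": 0,"ay": 0,"az": -0.78,"grip": -0.3},{"x": 0.156,"y": -0.2275,"z": 0.14,"ax": 0,"ay": 0,"az": -0.78,"grip": -0.3},{"x": 0.156,"y": -0.2275,"z": 0.14,"ax": 0,"ay": 0,"az": -0.78,"grip": -0.3},{"x": 0.156,"y": -0.2275,"z": 0.14,"ax": 0,"ay": 0,"az": -0.78,"grip": -0.3},{"x": 0.156,"y": -0.2275,"z": 0.14,"ax": 0,"ay": 0,"az": -0.78,"grip": -0.3}])

```text
time: 27.85
tool_pos: [0.3798, 0.2449, 0.1501]
tcp_rot: [2.407, 2.017, 0.001]
wrist_force: [1.2, 0.1, 0.0]
width: 0.65
grip_force: 0.0
```

```bash
python3 plan.py 377,247.3,100,80.4 377,247.3,32,80.4
```

```text
now [379.8 244.9 150.1] psi 79.92 tilt [ 0.0013 -0.0003] t 27.9 w 55.2 gf 0.0 F [1.2 0.1 0. ]
377,247.3,100,80.4 xyz [ 0.0038 -0.0065  0.1003] a [ 0.0026  0.0002 -0.0159] rows 1.0
377,247.3,32,80.4 xyz [ 0.0038 -0.0067  0.2363] a [ 0.0026  0.0002 -0.0159] rows 1.4
```

Request:
step_arm(series=[{"x": 0.004,"y": -0.0055,"z": 0.07,"ax": 0,"ay": 0,"az": -0.016,"grip": -0.3},{"x": 0.004,"y": -0.0055,"z": 0.12,"ax": 0,"ay": 0,"az": -0.016,"grip": -0.3},{"x": 0.004,"y": -0.0055,"z": 0.17,"ax": 0,"ay": 0,"az": -0.016,"grip": -0.3},{"x": 0.004,"y": -0.0055,"z": 0.21,"ax": 0,"ay": 0,"az": -0.016,"grip": -0.3},{"x": 0.004,"y": -0.0055,"z": 0.236,"ax": 0,"ay": 0,"az": -0.016,"grip": -0.3},{"x": 0.004,"y": -0.0055,"z": 0.236,"ax": 0,"ay": 0,"az": -0.016,"grip": -0.3},{"x": 0.004,"y": -0.0055,"z": 0.236,"ax": 0,"ay": 0,"az": -0.016,"grip": 0.9},{"x": 0.004,"y": -0.0055,"z": 0.236,"ax": 0,"ay": 0,"az": -0.016,"grip": 0.9},{"x": 0.004,"y": -0.0055,"z": 0.236,"ax": 0,"ay": 0,"az": -0.016,"grip": 0.9},{"x": 0.004,"y": -0.0055,"z": 0.236,"ax": 0,"ay": 0,"az": -0.016,"grip": 0.9},{"x": 0.004,"y": -0.0055,"z": 0.236,"ax": 0,"ay": 0,"az": -0.016,"grip": 0.9},{"x": 0.004,"y": -0.0055,"z": 0.236,"ax": 0,"ay": 0,"az": -0.016,"grip": 0.9}], force=80)

```text
time: 29.05
tool_pos: [0.3773, 0.2491, 0.033]
tcp_rot: [2.395, 2.031, 0.005]
wrist_force: [1.1, -1.6, 6.1]
width: 0.224
grip_force: 79.1
```

```bash
python3 plan.py; python3 blk.py | tail -5
```

```text
now [377.3 249.1  33. ] psi 80.6 tilt [0.0029 0.0011] t 29.1 w 19.1 gf 79.1 F [ 1.1 -1.6  6.1]
grip [422.3 210.6] [47.4 11.1] 89.47 75
foot+grip [374.5 223.1] [40.8 39.3] 80.76 156
plate [529.1 243.9] [529.3 244. ] [88.2 67.7] 82.62
deckwhite [513.8 236.1] [517.1 238. ] [176.9 176.5] 84.6
pad [386.6 260.7] [382.3 264.3] [ 95.2 146.5] 7.61
```

The block is held (19 mm across). I add a helper for deck-frame waypoints and plan the +x push.

```bash
cat > dk.py <<'E'
# deck-frame waypoints (dx,dy from fence corner, z, psi) -> world strings; also print now in deck frame
import sys,subprocess,numpy as np
from workcell import bot
C=np.array([612.8,316.9]); a=np.radians(-5.4); X=np.array([np.cos(a),np.sin(a)]); Y=np.array([-X[1],X[0]])
p=bot.read_state(); q=p["tool_pos"][:2]*1000-C; F=p["wrist_force"]
print("deck now",np.round([q@X,q@Y],1),"F deck",np.round([F[:2]@X,F[:2]@Y,F[2]],1))
o=[]
for w in sys.argv[1:]:
    if w=="/": o.append(w); continue
    v=[float(x) for x in w.split(",")]; o.append(",".join(f"{x:.1f}" for x in (*(C+v[0]*X+v[1]*Y),*v[2:])))
print(subprocess.run(["python3","plan.py",*o],capture_output=True,text=True).stdout)
E
python3 dk.py -- 2>/dev/null; python3 dk.py " -225,-95,100,84.6" " -148,-82,100,84.6" " -148,-82,39.5,84.6"
```

```text
deck now [-228.2  -89.7] F deck [ 0.6 -1.   5.9]
deck now [-228.2  -89.7] F deck [ 0.6 -1.   5.9]
now [377.2 249.1  32.9] psi 80.6 tilt [0.0029 0.0011] t 29.1 w 18.7 gf 79.1 F [ 0.5 -1.1  5.9]
379.9,243.5,100.0,84.6 xyz [-0.01    0.0075 -0.1341] a [ 0.0052 -0.0027 -0.1335] rows 1.3
457.7,249.2,100.0,84.6 xyz [ 0.0267  0.1591 -0.1336] a [ 0.0052 -0.0027 -0.1335] rows 1.6
457.7,249.2,39.5,84.6 xyz [ 0.0265  0.1588 -0.0126] a [ 0.0052 -0.0027 -0.1335] rows 1.2
```

Request:
step_arm(series=[{"x": 0,"y": 0,"z": -0.06,"ax": 0,"ay": 0,"az": 0,"grip": 0.9},{"x": 0,"y": 0,"z": -0.134,"ax": 0,"ay": 0,"az": -0.13,"grip": 0.9},{"x": 0.01,"y": 0.05,"z": -0.134,"ax": 0.005,"ay": -0.003,"az": -0.134,"grip": 0.9},{"x": 0.018,"y": 0.1,"z": -0.134,"ax": 0.005,"ay": -0.003,"az": -0.134,"grip": 0.9},{"x": 0.0265,"y": 0.159,"z": -0.134,"ax": 0.005,"ay": -0.003,"az": -0.134,"grip": 0.9},{"x": 0.0265,"y": 0.159,"z": -0.134,"ax": 0.005,"ay": -0.003,"az": -0.134,"grip": 0.9},{"x": 0.0265,"y": 0.159,"z": -0.134,"ax": 0.005,"ay": -0.003,"az": -0.134,"grip": 0.9},{"x": 0.0265,"y": 0.159,"z": -0.134,"ax": 0.005,"ay": -0.003,"az": -0.134,"grip": 0.9}])

```text
time: 29.95
tool_pos: [0.4548, 0.2481, 0.0976]
tcp_rot: [-2.322, -2.113, 0.008]
wrist_force: [0.2, -0.5, -3.1]
width: 0.226
grip_force: 79.1
```

```bash
python3 dk.py " -148,-82,70,84.6" " -148,-82,39.5,84.6"; python3 - <<'E'
from h import *
from workcell import imaging
a=imaging.read_camera("scene")["img"][180:320,330:500,::-1]
cv2.imwrite("pics/s5.png",cv2.resize(a,(680,560),interpolation=cv2.INTER_CUBIC))
E
```

```text
deck now [-150.8  -83.4] F deck [ 0.2 -0.5 -3.1]
now [454.8 248.1  97.6] psi 84.6 tilt [-0.0052 -0.0021] t 29.9 w 19.2 gf 79.1 F [ 0.2 -0.5 -3.1]
457.7,249.2,70.0,84.6 xyz [0.0029 0.0058 0.0551] a [-0.0095  0.005   0.0001] rows 0.6
457.7,249.2,39.5,84.6 xyz [0.003  0.0061 0.1161] a [-0.0095  0.005   0.0001] rows 0.6
```

View pics/s5.png

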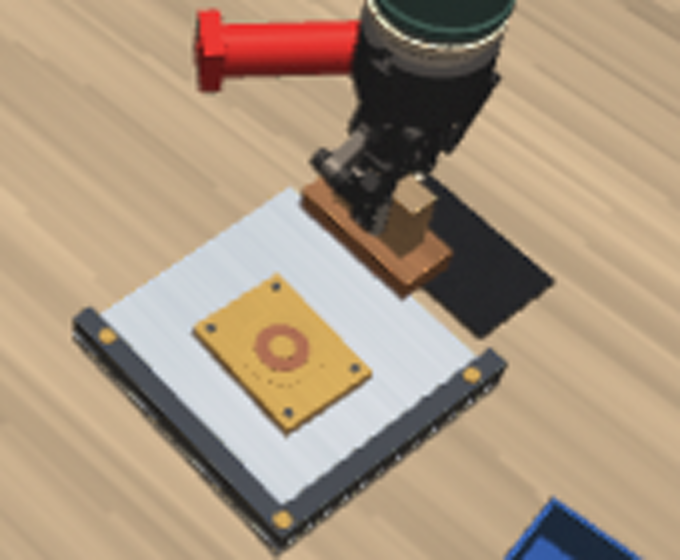

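The block is upright in the grip and clear behind the plate, with its foot parallel to the plate's back edge. Lowering to just above the deck.

Request:
step_arm(series=[{"x": 0.003,"y": 0.004,"z": 0.05,"ax": -0.009,"ay": 0.005,"az": 0,"grip": 0.9},{"x": 0.003,"y": 0.004,"z": 0.085,"ax": -0.009,"ay": 0.005,"az": 0,"grip": 0.9},{"x": 0.003,"y": 0.004,"z": 0.105,"ax": -0.009,"ay": 0.005,"az": 0,"grip": 0.9},{"x": 0.003,"y": 0.004,"z": 0.114,"ax": -0.009,"ay": 0.005,"az": 0,"grip": 0.9},{"x": 0.003,"y": 0.004,"z": 0.114,"ax": -0.009,"ay": 0.005,"az": 0,"grip": 0.9},{"x": 0.003,"y": 0.004,"z": 0.114,"ax": -0.009,"ay": 0.005,"az": 0,"grip": 0.9}])

```text
time: 30.6
tool_pos: [0.4588, 0.2501, 0.0422]
tcp_rot: [2.323, 2.114, 0.005]
wrist_force: [-0.2, -1.2, -2.7]
width: 0.225
grip_force: 79.2
```

```bash
python3 dk.py " -148,-82,39.5,84.6" " -120,-82,39.5,84.6" " -94,-82,39.5,84.6" " -88,-82,39.5,84.6"
```

```text
deck now [-147.  -81.] F deck [-0.1 -1.2 -2.7]
now [458.8 250.1  42.2] psi 84.6 tilt [0.0032 0.0015] t 30.6 w 19.2 gf 79.2 F [-0.2 -1.2 -2.7]
457.7,249.2,39.5,84.6 xyz [-0.0019 -0.0021  0.0053] a [ 0.0057 -0.0033 -0.    ] rows 0.1
485.6,246.6,39.5,84.6 xyz [-0.0018  0.0539  0.0055] a [ 0.0057 -0.0033 -0.    ] rows 0.6
511.5,244.1,39.5,84.6 xyz [-0.0019  0.106   0.0056] a [ 0.0057 -0.0033 -0.    ] rows 0.5
517.5,243.5,39.5,84.6 xyz [-0.002   0.118   0.0057] a [ 0.0057 -0.0033 -0.    ] rows 0.1
```

Request:
step_arm(series=[{"x": -0.002,"y": 0.012,"z": 0.005,"ax": 0.005,"ay": -0.003,"az": 0,"grip": 0.9},{"x": -0.002,"y": 0.024,"z": 0.005,"ax": 0.005,"ay": -0.003,"az": 0,"grip": 0.9},{"x": -0.002,"y": 0.034,"z": 0.005,"ax": 0.005,"ay": -0.003,"az": 0,"grip": 0.9},{"x": -0.002,"y": 0.044,"z": 0.005,"ax": 0.005,"ay": -0.003,"az": 0,"grip": 0.9},{"x": -0.002,"y": 0.054,"z": 0.005,"ax": 0.005,"ay": -0.003,"az": 0,"grip": 0.9},{"x": -0.002,"y": 0.064,"z": 0.005,"ax": 0.005,"ay": -0.003,"az": 0,"grip": 0.9},{"x": -0.002,"y": 0.074,"z": 0.005,"ax": 0.005,"ay": -0.003,"az": 0,"grip": 0.9},{"x": -0.002,"y": 0.083,"z": 0.005,"ax": 0.005,"ay": -0.003,"az": 0,"grip": 0.9},{"x": -0.002,"y": 0.091,"z": 0.005,"ax": 0.005,"ay": -0.003,"az": 0,"grip": 0.9},{"x": -0.002,"y": 0.098,"z": 0.005,"ax": 0.005,"ay": -0.003,"az": 0,"grip": 0.9},{"x": -0.002,"y": 0.103,"z": 0.005,"ax": 0.005,"ay": -0.003,"az": 0,"grip": 0.9},{"x": -0.002,"y": 0.103,"z": 0.005,"ax": 0.005,"ay": -0.003,"az": 0,"grip": 0.9}])

```text
time: 31.8
tool_pos: [0.5103, 0.2438, 0.039]
tcp_rot: [2.324, 2.114, -0.0]
wrist_force: [-0.8, -0.6, -4.6]
width: 0.224
grip_force: 79.1
```

```bash
python3 dk.py " -90,-82,39.5,84.6"; python3 blk.py | grep -E "plate|deck"
```

```text
deck now [-95.2 -82.4] F deck [-0.7 -0.6 -4.6]
now [510.3 243.8  39. ] psi 84.59 tilt [ 0.0003 -0.0004] t 31.8 w 19.0 gf 79.1 F [-0.8 -0.6 -4.6]
515.5,243.7,39.5,84.6 xyz [ 0.0008  0.0104 -0.0011] a [ 0.0006  0.0006 -0.0005] rows 0.1

plate [569.7 224.2] [565.6 240.5] [86.4 69.6] 84.38
deckwhite [503.8 187.3] [516.  224.5] [149.9 176.2] 84.68
```

The plate is now square against the block with about 5 mm left to the +x fence. I creep on with a force check.

Request:
step_arm(series=[{"x": 0,"y": 0.003,"z": 0,"ax": 0,"ay": 0,"az": 0,"grip": 0.9},{"x": 0,"y": 0.006,"z": 0,"ax": 0,"ay": 0,"az": 0,"grip": 0.9},{"x": 0,"y": 0.008,"z": 0,"ax": 0,"ay": 0,"az": 0,"grip": 0.9},{"x": 0,"y": 0.01,"z": 0,"ax": 0,"ay": 0,"az": 0,"grip": 0.9},{"x": 0,"y": 0.01,"z": 0,"ax": 0,"ay": 0,"az": 0,"grip": 0.9}])

```text
time: 32.4
tool_pos: [0.5144, 0.2434, 0.0392]
tcp_rot: [-2.324, -2.114, 0.001]
wrist_force: [-4.3, 0.7, 0.0]
width: 0.227
grip_force: 79.5
```

```bash
python3 dk.py; python3 blk.py | grep -E "^plate"
```

```text
deck now [-91.  -82.4] F deck [-4.3  0.2  0. ]
now [514.4 243.4  39.2] psi 84.59 tilt [-0.0009 -0.0003] t 32.4 w 19.3 gf 79.5 F [-4.3  0.7  0. ]

plate [574.5 223.6] [570.  240.2] [86.7 70.4] 84.38
```

Request:
step_arm(series=[{"x": 0,"y": 0.002,"z": 0,"ax": 0,"ay": 0,"az": 0,"grip": 0.9},{"x": 0,"y": 0.004,"z": 0,"ax": 0,"ay": 0,"az": 0,"grip": 0.9},{"x": 0,"y": 0.005,"z": 0,"ax": 0,"ay": 0,"az": 0,"grip": 0.9},{"x": 0,"y": 0.005,"z": 0,"ax": 0,"ay": 0,"az": 0,"grip": 0.9}])

```text
time: 32.9
tool_pos: [0.5149, 0.2433, 0.0388]
tcp_rot: [-2.322, -2.112, 0.006]
wrist_force: [-9.4, 1.6, 3.9]
width: 0.225
grip_force: 79.9
```

```bash
python3 dk.py; python3 blk.py | grep -E "^plate"
```

```text
deck now [-90.5 -82.5] F deck [-9.5  0.7  3.9]
now [514.9 243.3  38.8] psi 84.57 tilt [-0.0049 -0.0006] t 32.9 w 19.1 gf 79.9 F [-9.4  1.6  3.9]

plate [574.4 222.9] [569.2 237.5] [83.  74.1] 87.19
```

The plate is against the +x fence: 9.5 N with no further travel, at -90.5 mm where -90 was expected. I back off, lift and come round to the -y side.

```bash
python3 dk.py " -115,-82.5,39,84.6" " -115,-82.5,100,84.6" " -115,-184,100,84.6" " -35,-184,100,84.6" " -35,-184,60,84.6"
```

```text
deck now [-90.5 -82.5] F deck [-9.3  0.3  3.2]
now [514.9 243.3  38.8] psi 84.58 tilt [-0.0048 -0.0006] t 33.0 w 18.9 gf 79.9 F [-9.2  1.2  3.2]
490.5,245.6,39.0,84.6 xyz [-0.0001 -0.0491 -0.0002] a [-0.0089  0.002  -0.0007] rows 0.5
490.5,245.6,100.0,84.6 xyz [-0.0002 -0.0496 -0.1222] a [-0.0089  0.002  -0.0007] rows 1.2
481.0,144.5,100.0,84.6 xyz [-0.2033 -0.0495 -0.122 ] a [-0.0089  0.002  -0.0007] rows 2.0
560.6,137.0,100.0,84.6 xyz [-0.2032  0.1104 -0.1227] a [-0.0089  0.002  -0.0007] rows 1.6
560.6,137.0,60.0,84.6 xyz [-0.2031  0.1108 -0.0427] a [-0.0089  0.002  -0.0007] rows 0.8
```

Request:
step_arm(series=[{"x": 0,"y": -0.02,"z": 0,"ax": 0,"ay": 0,"az": 0,"grip": 0.9},{"x": 0,"y": -0.05,"z": 0,"ax": 0,"ay": 0,"az": 0,"grip": 0.9},{"x": 0,"y": -0.05,"z": -0.06,"ax": 0,"ay": 0,"az": 0,"grip": 0.9},{"x": 0,"y": -0.05,"z": -0.122,"ax": 0,"ay": 0,"az": 0,"grip": 0.9},{"x": -0.1,"y": -0.05,"z": -0.122,"ax": 0,"ay": 0,"az": 0,"grip": 0.9},{"x": -0.2,"y": -0.05,"z": -0.122,"ax": 0,"ay": 0,"az": 0,"grip": 0.9},{"x": -0.203,"y": 0.04,"z": -0.122,"ax": 0,"ay": 0,"az": 0,"grip": 0.9},{"x": -0.203,"y": 0.11,"z": -0.122,"ax": 0,"ay": 0,"az": 0,"grip": 0.9},{"x": -0.203,"y": 0.11,"z": -0.08,"ax": 0,"ay": 0,"az": 0,"grip": 0.9},{"x": -0.203,"y": 0.11,"z": -0.043,"ax": 0,"ay": 0,"az": 0,"grip": 0.9},{"x": -0.203,"y": 0.11,"z": -0.043,"ax": 0,"ay": 0,"az": 0,"grip": 0.9},{"x": -0.203,"y": 0.11,"z": -0.043,"ax": 0,"ay": 0,"az": 0,"grip": 0.9}])

```text
time: 34.2
tool_pos: [0.5616, 0.1369, 0.0604]
tcp_rot: [-2.323, -2.114, 0.002]
wrist_force: [-0.2, -0.4, -1.6]
width: 0.23
grip_force: 79.4
```

```bash
python3 dk.py " -35,-184,40,84.6" " -35,-140,40,84.6" ; python3 blk.py | grep -E "^plate|deckw"; python3 - <<'E'
from h import *
from workcell import imaging
a=imaging.read_camera("scene")["img"][180:320,330:500,::-1]
cv2.imwrite("pics/s6.png",cv2.resize(a,(680,560),interpolation=cv2.INTER_CUBIC))
E
```

```text
deck now [ -34.1 -184. ] F deck [-0.2 -0.4 -1.6]
now [561.6 136.9  60.4] psi 84.61 tilt [-0.0011 -0.0007] t 34.2 w 19.6 gf 79.4 F [-0.2 -0.4 -1.6]
560.6,137.0,40.0,84.6 xyz [-0.     -0.0019  0.0407] a [-0.002   0.0015  0.0002] rows 0.4
564.8,180.8,40.0,84.6 xyz [ 0.088  -0.0018  0.0407] a [-0.002   0.0015  0.0002] rows 0.9

deckwhite [484.2 204.3] [487.1 201.5] [102.4 100.6] 9.8
```

View pics/s6.png

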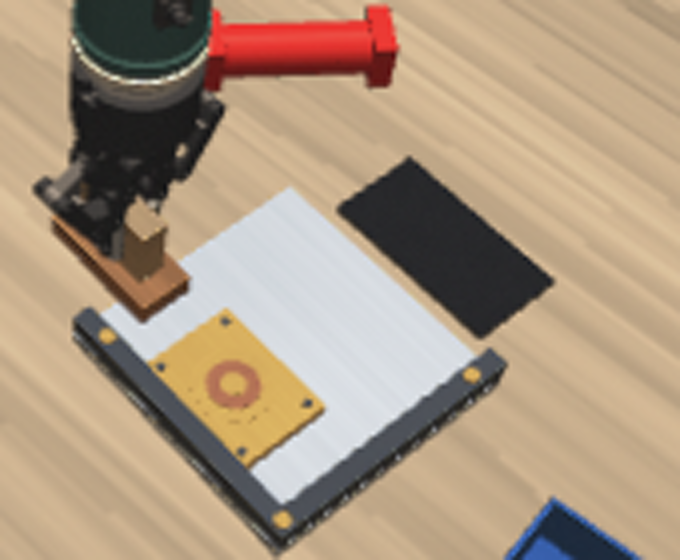

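The plate lies flush along the +x fence and the block hovers beyond its -y edge, clear of the fence. Lower and push +y, slowing near the end.

Request:
step_arm(series=[{"x": 0,"y": -0.002,"z": 0.02,"ax": 0,"ay": 0,"az": 0,"grip": 0.9},{"x": 0,"y": -0.002,"z": 0.034,"ax": 0,"ay": 0,"az": 0,"grip": 0.9},{"x": 0,"y": -0.002,"z": 0.041,"ax": 0,"ay": 0,"az": 0,"grip": 0.9},{"x": 0,"y": -0.002,"z": 0.041,"ax": 0,"ay": 0,"az": 0,"grip": 0.9},{"x": 0.01,"y": -0.002,"z": 0.041,"ax": 0,"ay": 0,"az": 0,"grip": 0.9},{"x": 0.02,"y": -0.002,"z": 0.041,"ax": 0,"ay": 0,"az": 0,"grip": 0.9},{"x": 0.03,"y": -0.002,"z": 0.041,"ax": 0,"ay": 0,"az": 0,"grip": 0.9},{"x": 0.04,"y": -0.002,"z": 0.041,"ax": 0,"ay": 0,"az": 0,"grip": 0.9},{"x": 0.05,"y": -0.002,"z": 0.041,"ax": 0,"ay": 0,"az": 0,"grip": 0.9},{"x": 0.06,"y": -0.002,"z": 0.041,"ax": 0,"ay": 0,"az": 0,"grip": 0.9},{"x": 0.07,"y": -0.002,"z": 0.041,"ax": 0,"ay": 0,"az": 0,"grip": 0.9},{"x": 0.076,"y": -0.002,"z": 0.041,"ax": 0,"ay": 0,"az": 0,"grip": 0.9}])

```text
time: 35.55
tool_pos: [0.565, 0.1752, 0.0402]
tcp_rot: [2.323, 2.114, -0.001]
wrist_force: [-0.3, -5.8, 1.3]
width: 0.228
grip_force: 79.7
```

Request:
step_arm(series=[{"x": 0.005,"y": 0,"z": 0,"ax": 0,"ay": 0,"az": 0,"grip": 0.9},{"x": 0.009,"y": 0,"z": 0,"ax": 0,"ay": 0,"az": 0,"grip": 0.9},{"x": 0.013,"y": 0,"z": 0,"ax": 0,"ay": 0,"az": 0,"grip": 0.9},{"x": 0.016,"y": 0,"z": 0,"ax": 0,"ay": 0,"az": 0,"grip": 0.9},{"x": 0.018,"y": 0,"z": 0,"ax": 0,"ay": 0,"az": 0,"grip": 0.9},{"x": 0.018,"y": 0,"z": 0,"ax": 0,"ay": 0,"az": 0,"grip": 0.9}])

```text
time: 36.15
tool_pos: [0.5656, 0.184, 0.04]
tcp_rot: [-2.324, -2.114, 0.001]
wrist_force: [0.2, -4.7, -0.5]
width: 0.228
grip_force: 79.7
```

```bash
python3 dk.py " -35,-133,40,84.6"
```

```text
deck now [ -34.5 -136.8] F deck [ 0.7 -4.7 -0.5]
now [565.6 184.   40. ] psi 84.59 tilt [-0.0007 -0.0002] t 36.1 w 19.4 gf 79.7 F [ 0.2 -4.7 -0.5]
565.4,187.8,40.0,84.6 xyz [ 0.0076 -0.0011  0.    ] a [-0.0013  0.0005 -0.0004] rows 0.1
```

Request:
step_arm(series=[{"x": 0.002,"y": 0,"z": 0,"ax": 0,"ay": 0,"az": 0,"grip": 0.9},{"x": 0.004,"y": 0,"z": 0,"ax": 0,"ay": 0,"az": 0,"grip": 0.9},{"x": 0.006,"y": 0,"z": 0,"ax": 0,"ay": 0,"az": 0,"grip": 0.9},{"x": 0.008,"y": 0,"z": 0,"ax": 0,"ay": 0,"az": 0,"grip": 0.9},{"x": 0.008,"y": 0,"z": 0,"ax": 0,"ay": 0,"az": 0,"grip": 0.9}])

```text
time: 36.65
tool_pos: [0.566, 0.1881, 0.04]
tcp_rot: [-2.324, -2.114, 0.001]
wrist_force: [0.2, -4.2, -1.0]
width: 0.227
grip_force: 79.7
```

```bash
python3 dk.py
```

```text
deck now [ -34.5 -132.7] F deck [ 0.5 -4.1 -1. ]
now [566.  188.1  40. ] psi 84.59 tilt [-0.0007 -0.0001] t 36.6 w 19.3 gf 79.7 F [ 0.2 -4.2 -1. ]
```

Still sliding at about 4 N, so not yet at the fence. I continue in small steps.

Request:
step_arm(series=[{"x": 0.002,"y": 0,"z": 0,"ax": 0,"ay": 0,"az": 0,"grip": 0.9},{"x": 0.004,"y": 0,"z": 0,"ax": 0,"ay": 0,"az": 0,"grip": 0.9},{"x": 0.006,"y": 0,"z": 0,"ax": 0,"ay": 0,"az": 0,"grip": 0.9},{"x": 0.006,"y": 0,"z": 0,"ax": 0,"ay": 0,"az": 0,"grip": 0.9}])

```text
time: 37.05
tool_pos: [0.566, 0.1884, 0.0402]
tcp_rot: [2.321, 2.114, -0.007]
wrist_force: [-0.6, -13.8, 3.6]
width: 0.223
grip_force: 80.3
```

```bash
python3 dk.py
```

```text
deck now [ -34.5 -132.3] F deck [  0.7 -13.8   3.6]
now [566.  188.4  40.2] psi 84.66 tilt [-0.0017 -0.0045] t 37.0 w 18.9 gf 80.3 F [ -0.6 -13.8   3.6]
```

The plate is stopped against the +y fence (13.8 N, no travel). Back off, lift and look.

```bash
python3 dk.py " -34.5,-160,40,84.6" " -34.5,-160,110,84.6" " -223,-160,110,84.6" " -223,-79,110,84.6" " -223,-79,60,84.6"
```

```text
deck now [ -34.5 -132.3] F deck [  0.7 -13.8   3.6]
now [566.  188.4  40.2] psi 84.66 tilt [-0.0017 -0.0045] t 37.0 w 18.9 gf 80.3 F [ -0.6 -13.8   3.6]
563.4,160.9,40.0,84.6 xyz [-0.0553 -0.0001  0.0007] a [-0.0024  0.0088  0.002 ] rows 0.6
563.4,160.9,110.0,84.6 xyz [-0.0559 -0.0003 -0.1393] a [-0.0024  0.0088  0.002 ] rows 1.4
375.7,178.6,110.0,84.6 xyz [-0.0556 -0.3774 -0.1388] a [-0.0024  0.0088  0.002 ] rows 3.8
383.4,259.2,110.0,84.6 xyz [ 0.1063 -0.3771 -0.1395] a [-0.0024  0.0088  0.002 ] rows 1.6
383.4,259.2,60.0,84.6 xyz [ 0.1068 -0.3769 -0.0395] a [-0.0024  0.0088  0.002 ] rows 1.0
```

Request:
step_arm(series=[{"x": -0.02,"y": 0,"z": 0,"ax": 0,"ay": 0,"az": 0,"grip": 0.9},{"x": -0.056,"y": 0,"z": 0,"ax": 0,"ay": 0,"az": 0,"grip": 0.9},{"x": -0.056,"y": 0,"z": -0.07,"ax": 0,"ay": 0,"az": 0,"grip": 0.9},{"x": -0.056,"y": 0,"z": -0.139,"ax": 0,"ay": 0,"az": 0,"grip": 0.9},{"x": -0.056,"y": -0.1,"z": -0.139,"ax": 0,"ay": 0,"az": 0,"grip": 0.9},{"x": -0.056,"y": -0.2,"z": -0.139,"ax": 0,"ay": 0,"az": 0,"grip": 0.9},{"x": -0.056,"y": -0.29,"z": -0.139,"ax": 0,"ay": 0,"az": 0,"grip": 0.9},{"x": -0.056,"y": -0.377,"z": -0.139,"ax": 0,"ay": 0,"az": 0,"grip": 0.9},{"x": 0.03,"y": -0.377,"z": -0.139,"ax": 0,"ay": 0,"az": 0,"grip": 0.9},{"x": 0.106,"y": -0.377,"z": -0.139,"ax": 0,"ay": 0,"az": 0,"grip": 0.9},{"x": 0.106,"y": -0.377,"z": -0.1,"ax": 0,"ay": 0,"az": 0,"grip": 0.9},{"x": 0.106,"y": -0.377,"z": -0.1,"ax": 0,"ay": 0,"az": 0,"grip": 0.9}])

```text
time: 38.25
tool_pos: [0.3815, 0.261, 0.0882]
tcp_rot: [-2.321, -2.115, 0.007]
wrist_force: [-1.7, -0.5, -2.7]
width: 0.222
grip_force: 79.6
```

```bash
python3 dk.py " -223,-79,35,84.6"; python3 blk.py | grep -E "^plate|deckw"; python3 - <<'E'
from h import *
from workcell import imaging
a=imaging.read_camera("top")["img"][170:260,185:275,::-1]; b=imaging.read_camera("scene")["img"][220:320,340:465,::-1]
cv2.imwrite("pics/s7.png",np.hstack([cv2.resize(a,(350,350),interpolation=cv2.INTER_CUBIC),cv2.resize(b,(437,350),interpolation=cv2.INTER_CUBIC)]))
E
```

```text
deck now [-225.   -77.5] F deck [-1.6 -0.7 -2.7]
now [381.5 261.   88.2] psi 84.68 tilt [-0.0044 -0.0018] t 38.2 w 18.9 gf 79.6 F [-1.7 -0.5 -2.7]
383.4,259.2,35.0,84.6 xyz [-0.0029  0.0045  0.1064] a [-0.0081  0.0042  0.0028] rows 1.1

plate [574.3 275.8] [574.4 276. ] [90.  68.7] 84.57
deckwhite [503.  227.9] [517.4 238. ] [176.9 176.2] 84.6
```

View pics/s7.png

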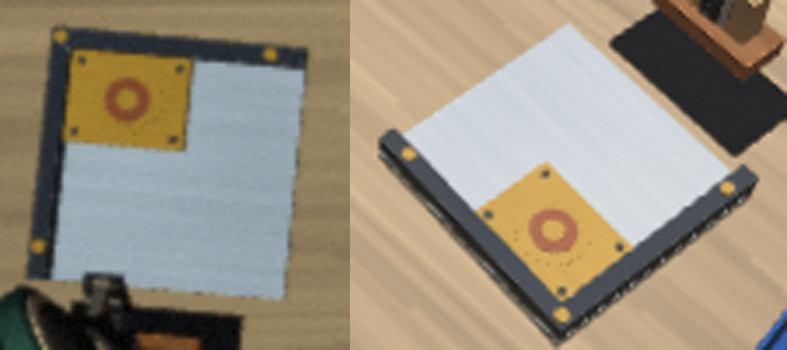

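The plate is seated in the fence corner: centre (574.4,276.0) against the ideal (573.7,275.4), angle 84.57° against 84.6°. Now I set the block down on the pad.

Request:
step_arm(series=[{"x": 0,"y": 0,"z": 0.05,"ax": -0.008,"ay": 0.004,"az": 0,"grip": 0.9},{"x": 0,"y": 0.002,"z": 0.08,"ax": -0.008,"ay": 0.004,"az": 0,"grip": 0.9},{"x": 0,"y": 0.002,"z": 0.096,"ax": -0.008,"ay": 0.004,"az": 0,"grip": 0.9},{"x": 0,"y": 0.002,"z": 0.104,"ax": -0.008,"ay": 0.004,"az": 0,"grip": 0.9},{"x": 0,"y": 0.002,"z": 0.107,"ax": -0.008,"ay": 0.004,"az": 0,"grip": 0.9},{"x": 0,"y": 0.002,"z": 0.107,"ax": -0.008,"ay": 0.004,"az": 0,"grip": 0.9},{"x": 0,"y": 0.002,"z": 0.107,"ax": -0.008,"ay": 0.004,"az": 0,"grip": 0.9}])

```text
time: 39.15
tool_pos: [0.3853, 0.2616, 0.0374]
tcp_rot: [2.322, 2.113, 0.008]
wrist_force: [0.2, 0.4, -1.9]
width: 0.224
grip_force: 79.8
```

```bash
python3 dk.py
```

```text
deck now [-221.3  -76.5] F deck [ 0.2  0.4 -1.9]
now [385.3 261.6  37.4] psi 84.59 tilt [0.005  0.0021] t 39.1 w 19.0 gf 79.8 F [ 0.2  0.4 -1.9]
```

Request:
step_arm(series=[{"x": 0,"y": -0.002,"z": 0.004,"ax": 0.008,"ay": -0.004,"az": 0,"grip": 0.9},{"x": 0,"y": -0.002,"z": 0.007,"ax": 0.008,"ay": -0.004,"az": 0,"grip": 0.9},{"x": 0,"y": -0.002,"z": 0.009,"ax": 0.008,"ay": -0.004,"az": 0,"grip": 0.9},{"x": 0,"y": -0.002,"z": 0.009,"ax": 0.008,"ay": -0.004,"az": 0,"grip": 0.9},{"x": 0,"y": -0.002,"z": 0.009,"ax": 0.008,"ay": -0.004,"az": 0,"grip": 0.9}])

```text
time: 39.65
tool_pos: [0.3839, 0.2615, 0.033]
tcp_rot: [-2.324, -2.114, 0.001]
wrist_force: [-3.0, -0.7, 5.5]
width: 0.222
grip_force: 80.7
```

```bash
python3 dk.py
```

```text
deck now [-222.7  -76.7] F deck [-2.9 -1.   5.5]
now [383.9 261.5  33. ] psi 84.6 tilt [-0.0005 -0.0003] t 39.6 w 18.9 gf 80.7 F [-3.  -0.7  5.5]
```

The block is resting on the pad. Release, rise and move away.

Request:
step_arm(series=[{"x": 0,"y": 0,"z": 0,"ax": 0,"ay": 0,"az": 0,"grip": -0.1},{"x": 0,"y": 0,"z": 0,"ax": 0,"ay": 0,"az": 0,"grip": -0.1},{"x": 0,"y": 0,"z": 0,"ax": 0,"ay": 0,"az": 0,"grip": -0.1},{"x": 0,"y": 0,"z": 0,"ax": 0,"ay": 0,"az": 0,"grip": -0.1},{"x": 0,"y": 0,"z": -0.05,"ax": 0,"ay": 0,"az": 0,"grip": -0.1},{"x": 0,"y": 0,"z": -0.13,"ax": 0,"ay": 0,"az": 0,"grip": -0.1},{"x": 0,"y": 0,"z": -0.22,"ax": 0,"ay": 0,"az": 0,"grip": -0.1},{"x": 0,"y": 0,"z": -0.3,"ax": 0,"ay": 0,"az": 0,"grip": -0.1},{"x": -0.1,"y": 0.03,"z": -0.3,"ax": 0,"ay": 0,"az": 0,"grip": -0.1},{"x": -0.2,"y": 0.06,"z": -0.3,"ax": 0,"ay": 0,"az": 0,"grip": -0.1},{"x": -0.3,"y": 0.09,"z": -0.3,"ax": 0,"ay": 0,"az": 0,"grip": -0.1},{"x": -0.4,"y": 0.12,"z": -0.3,"ax": 0,"ay": 0,"az": 0,"grip": -0.1}])

```text
time: 40.85
tool_pos: [0.423, 0.0637, 0.1825]
tcp_rot: [2.322, 2.115, 0.0]
wrist_force: [1.5, 0.1, -1.0]
width: 0.549
grip_force: 0.0
```

Request:
step_arm(series=[{"x": -0.1,"y": 0,"z": 0,"ax": 0,"ay": 0,"az": 0,"grip": -0.1},{"x": -0.1,"y": 0,"z": 0,"ax": 0,"ay": 0,"az": 0,"grip": -0.1},{"x": -0.1,"y": 0,"z": 0,"ax": 0,"ay": 0,"az": 0,"grip": -0.1},{"x": -0.1,"y": 0,"z": 0,"ax": 0,"ay": 0,"az": 0,"grip": -0.1}])

```text
time: 41.25
tool_pos: [0.4182, 0.0162, 0.1821]
tcp_rot: [-2.323, -2.114, 0.001]
wrist_force: [-0.3, 0.1, 0.5]
width: 0.55
grip_force: 0.0
```

```bash
python3 blk.py; python3 cr.py; python3 plan.py; python3 - <<'E'
from h import *
from workcell import imaging
a=imaging.read_camera("top")["img"][100:290,130:500,::-1]
cv2.imwrite("pics/t8.png",cv2.resize(a,(796,409),interpolation=cv2.INTER_CUBIC))
E
```

```text
[403 207] [272 140]
px 403.9 207.8 r 5.3 83
px 273.4 139.8 r 4.5 43
xyz mm [ 527.  -247.5  122.1] reproj [[-0.5  0.6]] [[-0.7 -0.1]]
grip [422.6 245.3] [116.8  11.1] 89.47 133
foot+grip [355.7 254.9] [125.1  27.9] 78.22 157
plate [574.2 275.9] [574.4 275.8] [90.3 68.7] 84.57
deckwhite [502.4 228.6] [517.4 238. ] [176.9 176. ] 84.6
pad [386.8 251.5] [382.  258.1] [126.1  67.1] 84.59
cradle [ 594.  -317.1] [40.2 14.3] 78
cradle [ 588.8 -245.6] [40.1 14.3] 89
cradle [ 586.5 -171.6] [40.  14.3] 79
cradle [ 474.5 -316.8] [39.7 14.1] 76
cradle [ 469.8 -243. ] [39.8 14.1] 80
cradle [ 467.6 -172.3] [39.7 14.1] 90
now [418.2  16.9 182.1] psi 84.75 tilt [-0.0008 -0.0001] t 41.4 w 46.6 gf 0.0 F [0.2 0.6 0.5]
```

View pics/t8.png

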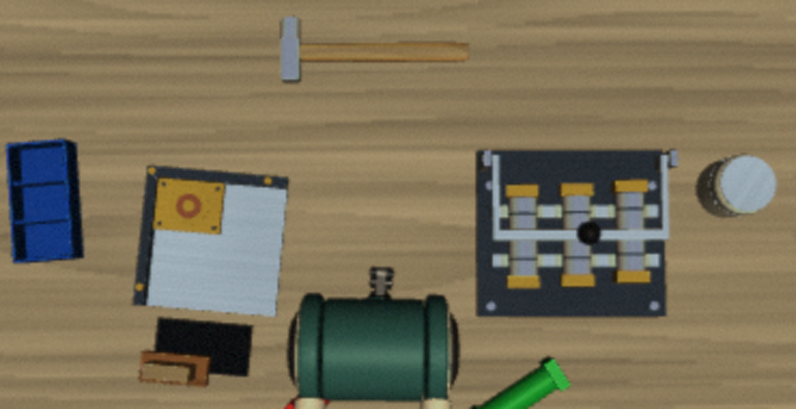

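The plate, bar and rollers are good. The push block, though, has been knocked off towards (174,369) in the crop, half off the pad. I measure it again.

```bash
python3 - <<'E'
from h import *
from workcell import imaging
c=imaging.read_camera("top"); hsv=cv2.cvtColor(c["img"],cv2.COLOR_RGB2HSV).astype(int); H,S,V=hsv[...,0],hsv[...,1],hsv[...,2]
k=np.zeros(H.shape,bool); k[255:290,188:238]=1
f=k&(H<16)&(S>135)&(V>60); g=k&(H>=16)&(S>95)&(S<140)&(V>110)
f=cv2.morphologyEx(f.astype(np.uint8),cv2.MORPH_CLOSE,np.ones((5,5)))>0
for nm,m,zs in (("foot",f,(.018,.024)),("grip",cv2.morphologyEx((g&f).astype(np.uint8),cv2.MORPH_OPEN,np.ones((3,3))),(.065,.071))):
    s,b=max(blobs(m,10),key=lambda t:t[0][4])
    for z in zs: r=rect(c,b,z); print(nm,z,np.round(r[0],1),np.round(r[1],1),round(r[2],2),s)
a=c["img"][250:295,180:260,::-1]; b=imaging.read_camera("scene")["img"][190:290,390:500,::-1]
cv2.imwrite("pics/s9.png",np.hstack([cv2.resize(a,(400,225),interpolation=cv2.INTER_CUBIC),cv2.resize(b,(247,225),interpolation=cv2.INTER_CUBIC)]))
E
python3 dk.py
```

```text
foot 0.018 [354.4 294. ] [91.6 40.2] 84.25 [195 263  32  17 260]
foot 0.024 [355.  292.7] [91.2 40. ] 84.25 [195 263  32  17 260]
deck now [-165.5 -317.1] F deck [-0.1  0.3  0.6]
now [418.2  16.8 182.2] psi 84.75 tilt [-0.0007 -0.0003] t 41.5 w 46.7 gf 0.0 F [-0.1  0.3  0.6]
Traceback (most recent call last):
ValueError: max() iterable argument is empty
```

```bash
python3 - <<'E'
from h import *
from workcell import imaging
c=imaging.read_camera("top")
a=c["img"][245:290,180:260,::-1]; b=imaging.read_camera("scene")["img"][190:290,390:500,::-1]
cv2.imwrite("pics/s9.png",np.hstack([cv2.resize(a,(400,225),interpolation=cv2.INTER_CUBIC),cv2.resize(b,(247,225),interpolation=cv2.INTER_CUBIC)]))
E
python3 plan.py 400,140,180,84.3 355,293,170,84.3 / 355,293,33,84.3
```

```text
now [418.2  16.4 182.1] psi 84.71 tilt [-0.0008 -0.0004] t 41.6 w 46.8 gf 0.0 F [ 0.7  0.9 -0.1]
400,140,180,84.3 xyz [ 0.2428 -0.059   0.0042] a [-0.0014  0.0008  0.0137] rows 2.5
355,293,170,84.3 xyz [ 0.5392 -0.1768  0.0242] a [-0.0014  0.0008  0.0137] rows 3.2
/
355,293,33,84.3 xyz [0.    0.    0.274] a [0. 0. 0.] rows 2.7
```

View pics/s9.png

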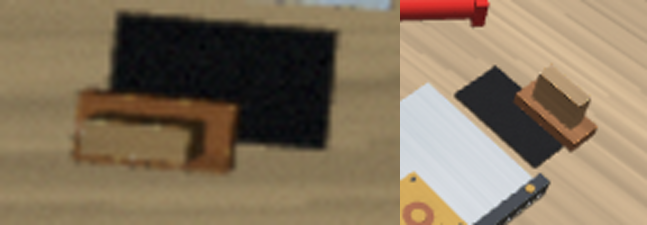

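It is still upright, overhanging the pad edge, with its centre at about (355,293) and turned about as the deck. I re-grasp it.

Request:
step_arm(series=[{"x": 0.08,"y": -0.02,"z": 0,"ax": 0,"ay": 0,"az": 0,"grip": -0.3},{"x": 0.16,"y": -0.04,"z": 0,"ax": 0,"ay": 0,"az": 0,"grip": -0.3},{"x": 0.243,"y": -0.06,"z": 0,"ax": 0,"ay": 0,"az": 0,"grip": -0.3},{"x": 0.34,"y": -0.1,"z": 0,"ax": 0,"ay": 0,"az": 0,"grip": -0.3},{"x": 0.44,"y": -0.14,"z": 0.01,"ax": 0,"ay": 0,"az": 0.014,"grip": -0.3},{"x": 0.539,"y": -0.177,"z": 0.024,"ax": 0,"ay": 0,"az": 0.014,"grip": -0.3},{"x": 0.539,"y": -0.177,"z": 0.024,"ax": 0,"ay": 0,"az": 0.014,"grip": -0.3},{"x": 0.539,"y": -0.177,"z": 0.024,"ax": 0,"ay": 0,"az": 0.014,"grip": -0.3},{"x": 0.539,"y": -0.177,"z": 0.024,"ax": 0,"ay": 0,"az": 0.014,"grip": -0.3},{"x": 0.539,"y": -0.177,"z": 0.024,"ax": 0,"ay": 0,"az": 0.014,"grip": -0.3}])

```text
time: 42.6
tool_pos: [0.3559, 0.2909, 0.1702]
tcp_rot: [2.333, 2.104, -0.001]
wrist_force: [0.3, -1.4, 0.1]
width: 0.65
grip_force: 0.0
```

```bash
python3 plan.py 355,293,100,84.3 355,293,34,84.3
```

```text
now [355.9 290.9 170.2] psi 84.09 tilt [-0.0005 -0.0009] t 42.6 w 55.3 gf 0.0 F [ 0.3 -1.4  0.1]
355,293,100,84.3 xyz [ 0.0041 -0.0023  0.1404] a [-0.0007  0.0018 -0.0071] rows 1.4
355,293,34,84.3 xyz [ 0.0043 -0.0022  0.2724] a [-0.0007  0.0018 -0.0071] rows 1.3
```

Request:
step_arm(series=[{"x": 0.004,"y": -0.002,"z": 0.08,"ax": 0,"ay": 0,"az": -0.007,"grip": -0.3},{"x": 0.004,"y": -0.002,"z": 0.14,"ax": 0,"ay": 0,"az": -0.007,"grip": -0.3},{"x": 0.004,"y": -0.002,"z": 0.2,"ax": 0,"ay": 0,"az": -0.007,"grip": -0.3},{"x": 0.004,"y": -0.002,"z": 0.25,"ax": 0,"ay": 0,"az": -0.007,"grip": -0.3},{"x": 0.004,"y": -0.002,"z": 0.272,"ax": 0,"ay": 0,"az": -0.007,"grip": -0.3},{"x": 0.004,"y": -0.002,"z": 0.272,"ax": 0,"ay": 0,"az": -0.007,"grip": -0.3},{"x": 0.004,"y": -0.002,"z": 0.272,"ax": 0,"ay": 0,"az": -0.007,"grip": 0.9},{"x": 0.004,"y": -0.002,"z": 0.272,"ax": 0,"ay": 0,"az": -0.007,"grip": 0.9},{"x": 0.004,"y": -0.002,"z": 0.272,"ax": 0,"ay": 0,"az": -0.007,"grip": 0.9},{"x": 0.004,"y": -0.002,"z": 0.272,"ax": 0,"ay": 0,"az": -0.007,"grip": 0.9},{"x": 0.004,"y": -0.002,"z": 0.272,"ax": 0,"ay": 0,"az": -0.007,"grip": 0.9},{"x": 0.004,"y": -0.002,"z": 0.272,"ax": 0,"ay": 0,"az": -0.007,"grip": 0.9}], force=60)

```text
time: 43.8
tool_pos: [0.3558, 0.295, 0.0358]
tcp_rot: [2.327, 2.11, 0.003]
wrist_force: [-0.8, -2.4, 7.1]
width: 0.225
grip_force: 59.7
```

```bash
python3 plan.py 356,293,70,84.3 383,259,70,84.6 383,259,38,84.6 383,259,33.5,84.6
```

```text
now [355.8 295.   35.8] psi 84.4 tilt [0.0019 0.0011] t 43.8 w 19.1 gf 59.7 F [-0.8 -2.4  7.1]
356,293,70,84.3 xyz [-0.0038  0.0009 -0.0684] a [ 0.0035 -0.0024  0.0034] rows 0.7
383,259,70,84.6 xyz [-0.0662  0.0612 -0.0684] a [ 0.0035 -0.0023 -0.0066] rows 0.9
383,259,38,84.6 xyz [-0.0663  0.0611 -0.0044] a [ 0.0035 -0.0023 -0.0066] rows 0.6
383,259,33.5,84.6 xyz [-0.0663  0.0611  0.0046] a [ 0.0035 -0.0023 -0.0066] rows 0.1
```

Request:
step_arm(series=[{"x": 0,"y": 0,"z": -0.04,"ax": 0,"ay": 0,"az": 0,"grip": 0.9},{"x": -0.01,"y": 0.01,"z": -0.068,"ax": 0,"ay": 0,"az": 0,"grip": 0.9},{"x": -0.04,"y": 0.035,"z": -0.068,"ax": 0.003,"ay": -0.002,"az": -0.006,"grip": 0.9},{"x": -0.063,"y": 0.06,"z": -0.068,"ax": 0.003,"ay": -0.002,"az": -0.006,"grip": 0.9},{"x": -0.063,"y": 0.06,"z": -0.068,"ax": 0.003,"ay": -0.002,"az": -0.006,"grip": 0.9},{"x": -0.063,"y": 0.06,"z": -0.04,"ax": 0.003,"ay": -0.002,"az": -0.006,"grip": 0.9},{"x": -0.063,"y": 0.06,"z": -0.02,"ax": 0.003,"ay": -0.002,"az": -0.006,"grip": 0.9},{"x": -0.063,"y": 0.06,"z": -0.008,"ax": 0.003,"ay": -0.002,"az": -0.006,"grip": 0.9},{"x": -0.063,"y": 0.06,"z": -0.003,"ax": 0.003,"ay": -0.002,"az": -0.006,"grip": 0.9},{"x": -0.063,"y": 0.06,"z": 0,"ax": 0.003,"ay": -0.002,"az": -0.006,"grip": 0.9},{"x": -0.063,"y": 0.06,"z": 0,"ax": 0.003,"ay": -0.002,"az": -0.006,"grip": 0.9},{"x": -0.063,"y": 0.06,"z": 0,"ax": 0.003,"ay": -0.002,"az": -0.006,"grip": 0.9}])

```text
time: 45.0
tool_pos: [0.3802, 0.2595, 0.0359]
tcp_rot: [-2.323, -2.114, 0.009]
wrist_force: [-8.4, -7.0, 18.5]
width: 0.225
grip_force: 62.1
```

```bash
python3 plan.py 383,261,36,84.6
```

```text
now [380.2 259.5  35.9] psi 84.6 tilt [-0.0053 -0.0032] t 45.0 w 19.1 gf 62.1 F [-8.4 -7.  18.5]
383,261,36,84.6 xyz [ 0.0035  0.0053 -0.0002] a [-0.0094  0.007   0.    ] rows 0.1
```

Request:
step_arm(series=[{"x": 0,"y": 0,"z": -0.002,"ax": 0,"ay": 0,"az": 0,"grip": 0.9},{"x": 0,"y": 0,"z": -0.002,"ax": 0,"ay": 0,"az": 0,"grip": -0.1},{"x": 0,"y": 0,"z": -0.002,"ax": 0,"ay": 0,"az": 0,"grip": -0.2},{"x": 0,"y": 0,"z": -0.002,"ax": 0,"ay": 0,"az": 0,"grip": -0.2},{"x": 0,"y": 0,"z": -0.002,"ax": 0,"ay": 0,"az": 0,"grip": -0.2},{"x": 0,"y": 0,"z": -0.05,"ax": 0,"ay": 0,"az": 0,"grip": -0.2},{"x": 0,"y": 0,"z": -0.13,"ax": 0,"ay": 0,"az": 0,"grip": -0.2},{"x": 0,"y": 0,"z": -0.22,"ax": 0,"ay": 0,"az": 0,"grip": -0.2},{"x": 0,"y": 0,"z": -0.3,"ax": 0,"ay": 0,"az": 0,"grip": -0.2},{"x": 0,"y": 0,"z": -0.3,"ax": 0,"ay": 0,"az": 0,"grip": -0.2}])

```text
time: 46.0
tool_pos: [0.3859, 0.2626, 0.191]
tcp_rot: [2.323, 2.112, 0.016]
wrist_force: [-0.2, 0.9, 0.1]
width: 0.605
grip_force: 0.0
```

Request:
step_arm(series=[{"x": -0.1,"y": 0.03,"z": 0,"ax": 0,"ay": 0,"az": 0,"grip": -0.2},{"x": -0.2,"y": 0.06,"z": 0,"ax": 0,"ay": 0,"az": 0,"grip": -0.2},{"x": -0.3,"y": 0.09,"z": 0,"ax": 0,"ay": 0,"az": 0,"grip": -0.2},{"x": -0.4,"y": 0.12,"z": 0,"ax": 0,"ay": 0,"az": 0,"grip": -0.2},{"x": -0.5,"y": 0.12,"z": 0,"ax": 0,"ay": 0,"az": 0,"grip": -0.2},{"x": -0.5,"y": 0.12,"z": 0,"ax": 0,"ay": 0,"az": 0,"grip": -0.2},{"x": -0.5,"y": 0.12,"z": 0,"ax": 0,"ay": 0,"az": 0,"grip": -0.2},{"x": -0.5,"y": 0.12,"z": 0,"ax": 0,"ay": 0,"az": 0,"grip": -0.2}])

```text
time: 46.8
tool_pos: [0.4175, 0.0062, 0.1839]
tcp_rot: [-2.324, -2.112, 0.004]
wrist_force: [-0.2, 0.2, -0.1]
width: 0.6
grip_force: 0.0
```

```bash
python3 blk.py; python3 cr.py; python3 - <<'E'
from h import *
from workcell import imaging
t=imaging.read_camera("top")["img"][100:290,130:500,::-1]; t=cv2.resize(t,(584,300),interpolation=cv2.INTER_CUBIC)
b=imaging.read_camera("scene")["img"][190:290,390:462,::-1]
cv2.imwrite("pics/f1.png",np.hstack([t,cv2.resize(b,(216,300),interpolation=cv2.INTER_CUBIC)]))
E
```

```text
[403 207] [272 140]
px 403.9 207.8 r 5.3 84
px 273.5 140.0 r 4.6 44
xyz mm [ 527.  -247.6  121.1] reproj [[-0.5  0.6]] [[-0.7 -0.1]]
grip [382.5 258.8] [57.7 18.9] 83.77 147
foot+grip [382.7 258.6] [89.8 39.4] 84.28 387
plate [574.4 275.9] [574.4 275.8] [90.3 68.7] 84.57
deckwhite [502.4 228.6] [517.3 238. ] [176.9 176.1] 84.6
pad [383.1 255.5] [382.2 258.4] [126.8  66.9] 84.59
cradle [ 594.  -317.1] [40.2 14.3] 78
cradle [ 588.8 -245.6] [40.1 14.3] 89
cradle [ 586.5 -171.6] [40.  14.3] 79
cradle [ 469.8 -243. ] [39.8 14.1] 80
cradle [ 473.4 -316.8] [39.9 11.3] 75
cradle [ 467.6 -172.3] [39.7 14.1] 90
```

View pics/f1.png

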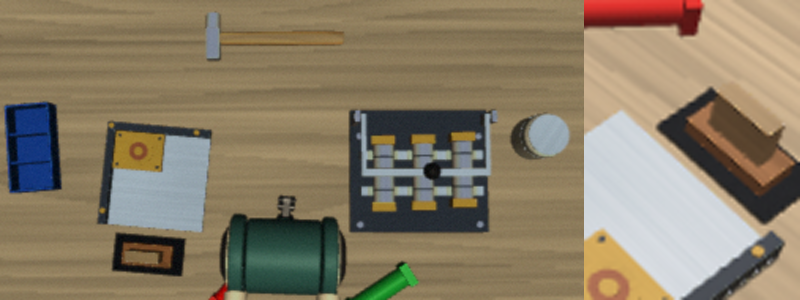

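The block stands centred on the pad (382.7,258.6 against 382.2,258.4). The plate is in its corner at (139,151), and the bar is down over three bedded rollers, with the ball at (431,171) and z≈121. The can, hammer and tray are in place. Handing in.

```bash
python3 -c "
from workcell import bot
print(bot.finish_job())"
```

```text
the job is handed in; nothing more can be done
None
```

I handed the job in at about 47 s with everything in place by the last camera check; no verdict came back. All three rollers are bedded with the bar fully down, the plate is against both fences, and the push block is back on its pad, re-placed once after it was knocked aside.

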